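# Unnest the sample cups and lay them out by size on the board

## Task

Pull the nested sample cups apart and stand them upright in a row on the wooden board: the wide white cup centred on the red mark, the narrow yellow cup centred on the black mark, and the blue cup midway between the two marks. Only when all three stand there released, put the blue lid on the blue cup so that it sits flat in the mouth. Do not shift the clay dish, the amber jar or the black tin.

Things in the scene. Friction and masses are not known exactly. Their poses are not given: they have to be found in the camera images.
- cup_wide_mid (a point): wide white cup, straight-sided, open-topped: 66 mm outside diameter, 36 mm high, wall 3 mm, floor 4 mm. Outermost of the nest; stands on the bench at the start. The point is on its axis half-way up (18 mm above its underside); z up the axis.
- cup_medium_mid (a point): blue cup, straight-sided, open-topped: 52 mm outside diameter, 68 mm high, wall 3 mm (inside diameter 46 mm), floor 4 mm. At the start it stands loosely on the floor of the white cup and only its top 36 mm sticks out above the white rim. The point is on its axis half-way up (34 mm above its underside); z up the axis.
- cup_narrow_mid (a point): narrow yellow cup, straight-sided, open-topped: 36 mm outside diameter, 100 mm high, wall 3 mm, floor 4 mm. At the start it stands loosely on the floor of the blue cup and only its top 36 mm sticks out above the blue rim, so grip it near the top. The point is on its axis half-way up (50 mm above its underside); z up the axis.
- lid_mid (a point): blue lid with black knob, lying plug down on the bench. From below: plug 34 mm diameter, 5 mm thick (fits loosely in the blue cup's mouth); disc 60 mm diameter, 5 mm thick (rests on the rim); upright knob 18 mm diameter, 34 mm tall. The point is on the axis half-way up, 22 mm above the underside, 12 mm above the disc's top; z up. Seated, it is 51 mm above the blue cup's point.
- board: fixed light wooden board on the bench, 250 mm (its x) by 80 mm (its y), 12 mm thick; may lie at any angle. Origin at the centre of its underside; x runs along it from the red mark towards the black mark. Its centre is the point midway between the marks and is bare wood.
- mark_red: red disc, 74 mm diameter, painted flush on the board near one end (90 mm from the board's centre, at -x of the board). Origin at its centre on the board's top face, 12 mm above the bench.
- mark_black: black disc, 60 mm diameter, painted flush on the board near the other end (90 mm from the board's centre, at +x of the board). Origin at its centre on the board's top face, 12 mm above the bench.
- dish: bystander: loose small terracotta dish, 70 mm rim diameter, 30 mm high. Origin at the centre of its underside.
- jar: bystander: loose closed amber jar with a white cap, 50 mm diameter, 60 mm high. Origin at the centre of its underside.
- tin: bystander: loose open black tin, 50 mm diameter, 40 mm high. Origin at the centre of its underside.
Things that resemble listed ones, but are neither listed nor needed, are in the scene too. What is shaped like the part that bears lid_mid but purple is not meant.

How it is judged:
By the outcome, as a careful person would: the job done as asked, in the order asked, and still so for the second after the job is handed in, with the robot touching nothing.
It also fails if it takes over 120 s, if anything falls off the work surface, if the arm or the gripper's body presses on something with over 40 N, if the wrist force passes 120 N, or if a joint passes its speed limit or range.

## Robot

A 7-joint arm with a two-finger parallel gripper is mounted at the origin on the work surface. World frame = base frame: x ahead of the robot, y to its left, z up, the work surface at z = 0. Lengths are in m, angles in rad, forces in N, time in s.
With the tool pointing down it reaches from about 0.425 to 0.875 m from the base axis. Payload 4.7 kg.
Tool frame: the origin (TCP) lies at the very end of the fingers, on their centre line; the grasp point (between the pads) lies 19 mm behind it; x points along the fingers, z is the direction in which the jaws open and shut, and the axes are right-handed (so a half turn about x gives the same grasp; the last joint's range is limited). The gripper opens to 87 mm and grips with 3 to 60 N. Pads are 19 mm wide; open, the fingers measure 117 mm over their backs; the gripper's body (75 mm by 190 mm) begins 51 mm behind the grasp point.
Start: joints at [1.353, 0.321, -0.07, 1.45, 0.023, 1.371, -0.057], TCP at [0.149, -0.633, 0.223] pointing down, gripper open.
Joint ranges: [-2.86, 2.86], [-0.3, 2.09], [-1.38, 1.24], [0.06, 2.45], [-1.56, 4.7], [0.09, 2.05], [-2.69, 2.69]. Speed limits (rad/s): [2.57, 2.57, 3.14, 3.14, 3.14, 3.14, 3.14].

## Interface

Orientations are given as a rotation vector (axis times angle).
In Python, from bench import * gives the robot as it stands.
- The arm moves only by the shell command python3 -m handwheel 'ROWS' [OPENING] [FORCE]. ROWS is JSON, a list of rows, each an object with "xyz": the shift along the world's x, y, z in cm, a list of three; "angular": the turn, a rotation vector about the world's x, y, z in degrees, a list of three. A call has 1 to 5 rows; each row shifts and turns the pose as measured when the row begins; what a row does not reach is not made up. A row lasts 1/12 s, in which the tool goes at most 41.7 mm and 7.16 degrees, less where a joint would pass 70% of its speed; a pose out of reach is approached as far as the arm can. A call with a gripper value outside its range is refused whole. OPENING is the finger opening in cm, from 0 to 8.7, set as the call begins (- or left out, the last holds). The fingers move at their own pace and stop on an object; FORCE is the grip in N (left out, the last holds). Time passes only in rows, so rows that do not move let the fingers close. It gives the time, the measured TCP pose, the force and the opening at its end, in the units of the state.
- get_state(): the state, without advancing time (a new reading comes with each control period).
- get_image(name): name is "scene" or "top" or "wrist"; returns a dict with "pixels" (480x640x3 uint8, blue, green, red), "K" (3x3 intrinsics, pixels), "cam_to_world" (4x4, takes a point from camera to world coordinates). Camera axes: x right, y down, z forward; pixel columns grow to the right and rows downward; lengths in m; the calibration is good to about 2 mm. A picture is of the moment at which its call begins. There is no depth.
- close_job(): hands the job in, once; it reports no verdict.
The state is a dict: "time": time; "joint_positions": joint angles; "qd": joint speeds; "joint_torque": joint torques, N m; "position": TCP position; "tool_rot": TCP orientation; "ft_force": force on the tool from outside, world axes, zero at the start; "torque": the same for the moment, N m; "grip_width": opening from 0.0 (shut) to 1.0 (fully open).
Only numpy, scipy, OpenCV 4.12 (cv2) and the standard library are available. Lean on these libraries where they do the work, as an engineer would, in place of code of your own. Each camera call takes 0.05 s, during which the arm holds its last target.

## Working session

There is one attempt and no reset: what is moved stays moved. The work goes in short steps, Python scripts to look and compute and a shell command to move; the robot and the scene stay as the last step left them, time stands still between calls to the robot, and variables do not carry over. Pictures are saved under pics/ and viewed, and the job is handed in when it is done.

```bash
mkdir -p pics
cat > h.py <<'E'
from bench import *
import numpy as np, cv2
from scipy.spatial.transform import Rotation as R
def ray(im,u,v):
    K=np.array(im["K"]);T=np.array(im["cam_to_world"])
    d=T[:3,:3]@np.linalg.solve(K,[u,v,1.]);return T[:3,3],d
def onz(im,u,v,z):
    o,d=ray(im,u,v);return o+d*(z-o[2])/d[2]
def proj(im,p):
    T=np.linalg.inv(np.array(im["cam_to_world"]));q=np.array(im["K"])@(T[:3,:3]@np.array(p)+T[:3,3]);return q[:2]/q[2]
def st():
    s=get_state();print({k:np.round(s[k],4).tolist() for k in("time","joint_positions","position","tool_rot","ft_force","grip_width")});return s
E
python3 - <<'E'
from h import *
s=st()
print(R.from_rotvec(s["tool_rot"]).as_matrix().round(3))
for n in("scene","top","wrist"):
    im=get_image(n);cv2.imwrite(f"pics/a_{n}.png",im["pixels"]);print(n,np.round(im["cam_to_world"],3).tolist(),np.round(im["K"],1).tolist())
E
```

```text
{'time': 0.0, 'joint_positions': [1.3531, 0.3218, -0.0701, 1.4517, 0.0226, 1.3708, -0.0569], 'position': [0.1492, -0.6321, 0.2215], 'tool_rot': [1.0379, 1.3116, -1.036], 'ft_force': [-0.3141, 0.4184, -0.0553], 'grip_width': 0.9997}
[[-0.001  0.973  0.23 ]
 [ 0.002  0.23  -0.973]
 [-1.    -0.    -0.002]]
scene [[-0.746, 0.513, -0.424, 1.136], [0.666, 0.562, -0.491, 0.601], [-0.014, -0.649, -0.761, 0.995], [0.0, 0.0, 0.0, 1.0]] [[552.9, 0.0, 322.9], [0.0, 552.9, 240.8], [0.0, 0.0, 1.0]]
top [[-0.029, -0.991, 0.13, 0.433], [-1.0, 0.03, 0.008, -0.002], [-0.012, -0.13, -0.991, 1.562], [0.0, 0.0, 0.0, 1.0]] [[612.0, 0.0, 326.4], [0.0, 612.0, 242.9], [0.0, 0.0, 1.0]]
wrist [[0.228, -0.943, -0.242, 0.215], [-0.974, -0.222, -0.054, -0.618], [-0.002, 0.248, -0.969, 0.385], [0.0, 0.0, 0.0, 1.0]] [[370.2, 0.0, 315.2], [0.0, 370.2, 238.4], [0.0, 0.0, 1.0]]
```

View pics/a_scene.png

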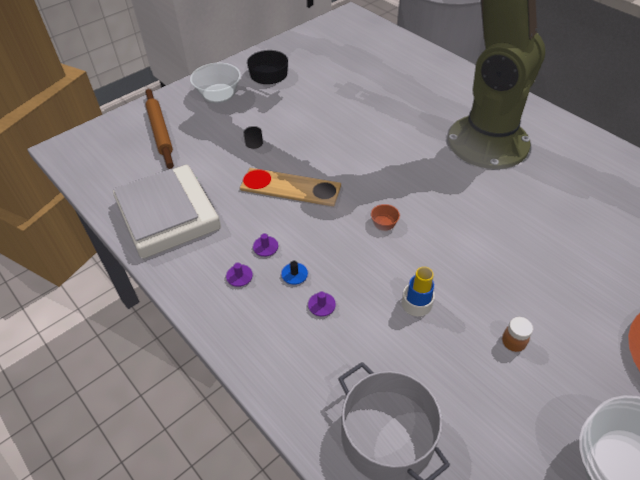

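View pics/a_top.png

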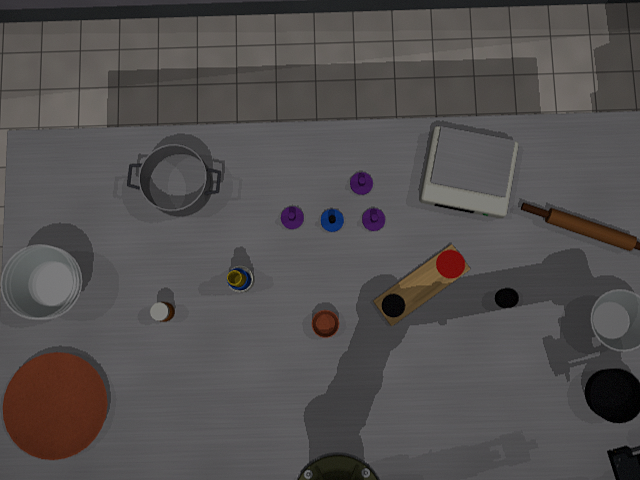

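The scene view shows the nest at about (420,290), the blue lid at (294,272) among three purple ones, and the board with red (257,179) and black (325,190). In the top view these are the nest at (239,278), lid (332,220), red (450,264) and black (393,306). The dish is at (325,323), the jar at (162,312) and the tin at (507,298).

```bash
cat >> h.py <<'E'
def blobs(im,kind,amin=30,roi=None):
    hsv=cv2.cvtColor(im["pixels"],cv2.COLOR_BGR2HSV);H,S,V=cv2.split(hsv)
    m={"red":((H<4)|(H>176))&(S>200)&(V>90),"blue":(H>100)&(H<122)&(S>180)&(V>50),"yellow":(H>18)&(H<32)&(S>180)&(V>60),"black":(V<35)&(S<255),
       "wood":(H>8)&(H<24)&(S>60)&(S<175)}[kind].astype(np.uint8)
    if roi is not None:
        k=np.zeros_like(m);x0,y0,x1,y1=roi;k[y0:y1,x0:x1]=1;m=m*k
    n,l,stt,c=cv2.connectedComponentsWithStats(m)
    return [(int(stt[i,4]),stt[i,:4].tolist(),c[i].round(1).tolist(),(l==i).astype(np.uint8)) for i in range(1,n) if stt[i,4]>=amin]
E
python3 - <<'E'
from h import *
for n in("scene","top"):
    im=get_image(n);print(n)
    rois={"scene":(220,130,460,330),"top":(220,190,480,340)}[n]
    for k in("red","blue","yellow","black"):
        for b in blobs(im,k,25,rois): print(k,b[:3], "z12",onz(im,*b[2],.012)[:2].round(4),"z7.5",onz(im,*b[2],.0075)[:2].round(4),"z104",onz(im,*b[2],.108)[:2].round(4))
    x0,y0,x1,y1={"scene":(230,160,460,330),"top":(220,190,480,340)}[n]
    c=im["pixels"][y0:y1,x0:x1];c=cv2.resize(c,None,fx=3,fy=3,interpolation=cv2.INTER_CUBIC)
    cv2.imwrite(f"pics/b_{n}.png",cv2.convertScaleAbs(c,alpha=1.6 if n=="top" else 1))
E
```

```text
scene
red (392, [244, 170, 27, 19], [256.8, 179.1]) z12 [ 0.5739 -0.3053] z7.5 [ 0.5714 -0.3094] z104 [ 0.6288 -0.2168]
blue (335, [282, 264, 25, 20], [294.2, 274.4]) z12 [ 0.6999 -0.0031] z7.5 [ 0.6979 -0.0059] z104 [0.7425 0.0559]
blue (318, [407, 278, 27, 28], [418.4, 295.9]) z12 [0.5396 0.2211] z7.5 [0.5369 0.2193] z104 [0.5978 0.2582]
yellow (249, [414, 270, 18, 23], [421.6, 283.4]) z12 [0.5097 0.2036] z7.5 [0.5068 0.2017] z104 [0.5708 0.2424]
black (164, [245, 130, 17, 14], [254.3, 135.0]) z12 [ 0.4699 -0.4532] z7.5 [ 0.4669 -0.458 ] z104 [ 0.535  -0.3503]
black (54, [291, 264, 7, 11], [293.9, 269.4]) z12 [ 0.6914 -0.0143] z7.5 [ 0.6894 -0.0171] z104 [0.7349 0.0458]
top
red (624, [436, 250, 29, 28], [450.1, 263.7]) z12 [ 0.5739 -0.302 ] z7.5 [ 0.5743 -0.3028] z104 [ 0.5652 -0.2834]
blue (344, [321, 209, 23, 23], [331.7, 220.1]) z12 [ 0.6952 -0.005 ] z7.5 [ 0.6959 -0.005 ] z104 [ 0.6789 -0.0048]
blue (85, [228, 268, 21, 22], [241.3, 280.1]) z12 [0.5479 0.229 ] z7.5 [0.5482 0.2297] z104 [0.5407 0.2147]
yellow (128, [227, 270, 17, 16], [235.9, 278.1]) z12 [0.5533 0.2427] z7.5 [0.5537 0.2434] z104 [0.5459 0.2275]
black (57, [442, 205, 32, 8], [457.8, 208.9]) z12 [ 0.7144 -0.3294] z7.5 [ 0.7152 -0.3304] z104 [ 0.6969 -0.3091]
black (35, [329, 215, 6, 8], [331.6, 218.5]) z12 [ 0.6993 -0.0049] z7.5 [ 0.7001 -0.0049] z104 [ 0.6828 -0.0047]
black (380, [382, 294, 23, 23], [393.2, 305.2]) z12 [ 0.4733 -0.1533] z7.5 [ 0.4734 -0.1538] z104 [ 0.4708 -0.144 ]
```

View pics/b_top.png

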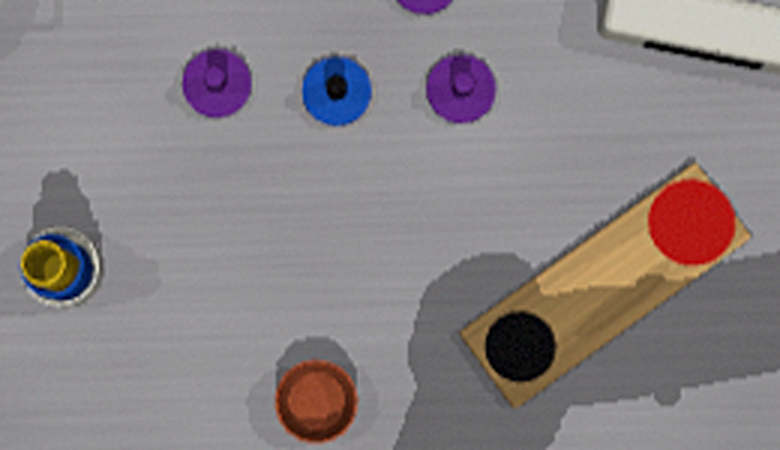

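View pics/b_scene.png

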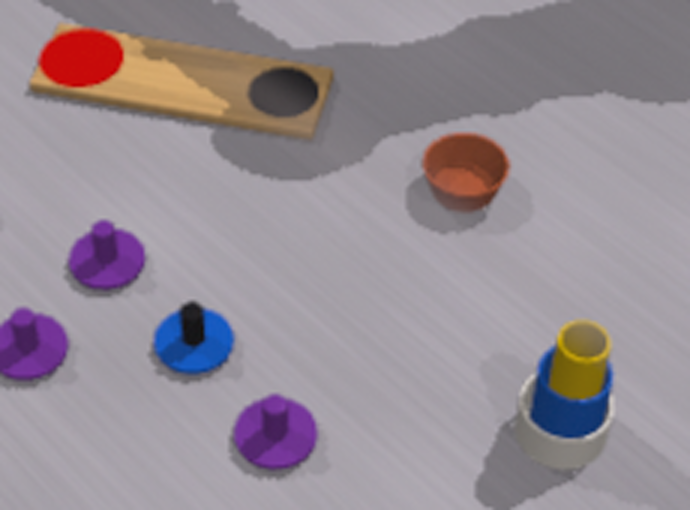

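```bash
python3 -m handwheel '[{"xyz":[3.1,2.3,0.5],"angular":[0,0,7]},{"xyz":[3.1,2.3,0.5],"angular":[0,0,7]},{"xyz":[3.1,2.3,0.5],"angular":[0,0,7]},{"xyz":[3.1,2.3,0.5],"angular":[0,0,7]},{"xyz":[3.1,2.3,0.5],"angular":[0,0,7]}]'
python3 -m handwheel '[{"xyz":[3.1,2.3,0],"angular":[0,0,7]},{"xyz":[3.1,2.3,0],"angular":[0,0,7]},{"xyz":[3.1,2.3,0],"angular":[0,0,7]},{"xyz":[1.8,3.5,0],"angular":[0,0,7]},{"xyz":[1.8,3.5,0],"angular":[0,0,7]}]'
python3 -m handwheel '[{"xyz":[1.8,3.5,0],"angular":[0,0,7]},{"xyz":[1.8,3.5,0],"angular":[0,0,7]},{"xyz":[1.8,3.5,0],"angular":[0,0,7]},{"xyz":[1.8,3.5,0],"angular":[0,0,7]},{"xyz":[1.8,3.5,0],"angular":[0,0,7]}]'
python3 - <<'E'
from h import *
s=st();print(R.from_rotvec(s["tool_rot"]).as_matrix().round(3))
E
```

```text
time: 0.67
position: [0.2943, -0.5187, 0.2442]
tool_rot: [0.566, 1.502, -0.575]
ft_force: [-0.1, -1.0, -0.8]
grip_width: 1.0
time: 1.08
position: [0.431, -0.3741, 0.2458]
tool_rot: [0.072, 1.57, -0.088]
ft_force: [0.8, -0.4, 0.4]
grip_width: 0.999
time: 1.5
position: [0.5241, -0.1897, 0.2461]
tool_rot: [-0.419, 1.529, 0.4]
ft_force: [1.5, -0.1, -0.1]
grip_width: 1.005
{'time': 1.5, 'joint_positions': [0.8612, 0.1491, -0.6249, 1.6395, 0.0976, 1.3739, 0.7459], 'position': [0.5241, -0.1897, 0.2461], 'tool_rot': [-0.4186, 1.529, 0.4004], 'ft_force': [1.4689, -0.1467, -0.0669], 'grip_width': 1.0048}
[[ 0.006 -0.499  0.866]
 [-0.01   0.866  0.499]
 [-1.    -0.012 -0.   ]]
```

Run:
```python
from h import *
im=get_image("wrist");cv2.imwrite("pics/c_wrist.png",im["pixels"])
for k in("red","black"):
    for b in blobs(im,k,300): print(k,b[:3],onz(im,*b[2],.012).round(4))
s=st()
```

```text
black (401, [541, 127, 34, 15], [557.0, 134.3]) [ 0.703  -0.0019  0.012 ]
black (54673, [0, 268, 640, 212], [243.1, 412.6]) [ 0.5767 -0.4662  0.012 ]
black (6917, [409, 268, 231, 96], [531.7, 314.9]) [ 0.8087 -0.1765  0.012 ]
black (768, [410, 271, 46, 27], [426.9, 286.9]) [ 0.6821 -0.2085  0.012 ]
black (722, [177, 272, 44, 26], [203.7, 286.8]) [ 0.4597 -0.3361  0.012 ]
black (395, [610, 326, 30, 33], [629.8, 345.9]) [ 0.9366 -0.1501  0.012 ]
black (1322, [481, 452, 69, 28], [507.7, 466.6]) [ 0.9198 -0.3671  0.012 ]
black (1361, [568, 453, 72, 27], [608.2, 468.7]) [ 1.0378 -0.3033  0.012 ]
{'time': 1.55, 'joint_positions': [0.8549, 0.1496, -0.6362, 1.6389, 0.0924, 1.3727, 0.7478], 'position': [0.5283, -0.1787, 0.2466], 'tool_rot': [-0.4287, 1.5209, 0.4184], 'ft_force': [2.2681, 8.1753, 0.4415], 'grip_width': 0.9991}
```

View pics/c_wrist.png

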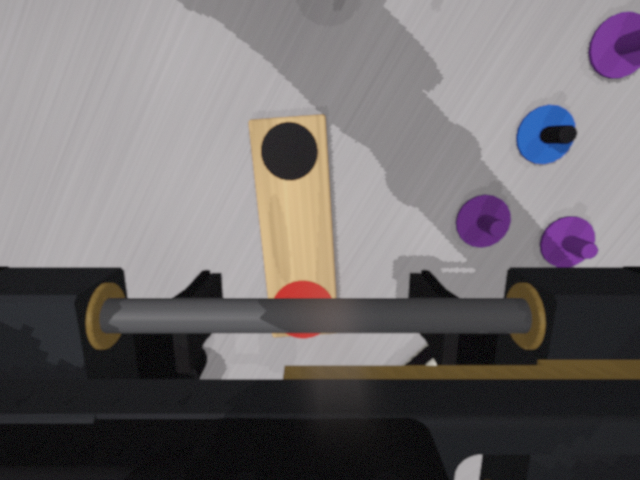

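The wrist view shows the black mark at (289,151), the board running down to the red mark at (303,310), and the blue lid at (546,135). I'm moving on to the nest.

```bash
python3 -m handwheel '[{"xyz":[0.8,3.7,0],"angular":[0,0,3]},{"xyz":[0.8,3.7,0],"angular":[0,0,0]},{"xyz":[0.8,3.7,0],"angular":[0,0,0]},{"xyz":[0.8,3.7,0],"angular":[0,0,0]},{"xyz":[0.8,3.7,0],"angular":[0,0,0]}]'
python3 -m handwheel '[{"xyz":[0.8,3.7,0],"angular":[0,0,0]},{"xyz":[0.8,3.7,0],"angular":[0,0,0]},{"xyz":[0.8,3.7,0],"angular":[0,0,0]},{"xyz":[0,0,0],"angular":[0,0,0]},{"xyz":[0,0,0],"angular":[0,0,0]}]'
python3 - <<'E'
from h import *
im=get_image("wrist");cv2.imwrite("pics/d_wrist.png",im["pixels"])
s=st();print(R.from_rotvec(s["tool_rot"]).as_matrix().round(3), proj(im,[.546,.2275,.108]))
for k,z in(("yellow",.108),("blue",.07)):
    for b in blobs(im,k,300): print(k,b[:3],onz(im,*b[2],z).round(4))
E
```

```text
time: 1.97
position: [0.5659, -0.0029, 0.2462]
tool_rot: [-0.467, 1.515, 0.45]
ft_force: [1.2, 0.1, -0.6]
grip_width: 0.996
time: 2.38
position: [0.5892, 0.1241, 0.2466]
tool_rot: [-0.471, 1.51, 0.462]
ft_force: [0.6, -1.4, 0.3]
grip_width: 0.999
{'time': 2.4333, 'joint_positions': [0.42, 0.2932, -0.8237, 1.528, 0.2217, 1.4054, 0.18], 'position': [0.5887, 0.1252, 0.2467], 'tool_rot': [-0.4702, 1.5096, 0.4636], 'ft_force': [-0.5988, 2.0147, 0.4814], 'grip_width': 0.996}
[[ 0.011 -0.562  0.827]
 [-0.001  0.827  0.562]
 [-1.    -0.007  0.008]] [343.77778599  84.10435731]
yellow (678, [327, 59, 39, 40], [348.8, 74.8]) [0.5454 0.235  0.108 ]
```

View pics/d_wrist.png

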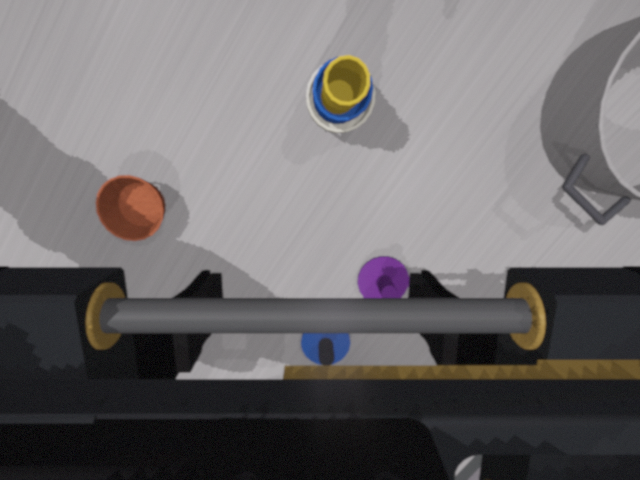

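Run:
```python
from h import *
im=get_image("wrist");c=im["pixels"][30:150,280:420];cv2.imwrite("pics/e.png",cv2.resize(c,None,fx=5,fy=5,interpolation=cv2.INTER_CUBIC))
for p in((346.5,79.5),): print(onz(im,*p,.108).round(4))
s=get_image("scene");c=s["pixels"][255:325,390:450];cv2.imwrite("pics/e2.png",cv2.resize(c,None,fx=8,fy=8,interpolation=cv2.INTER_CUBIC))
```

```text
[0.5453 0.2326 0.108 ]
```

View pics/e.png

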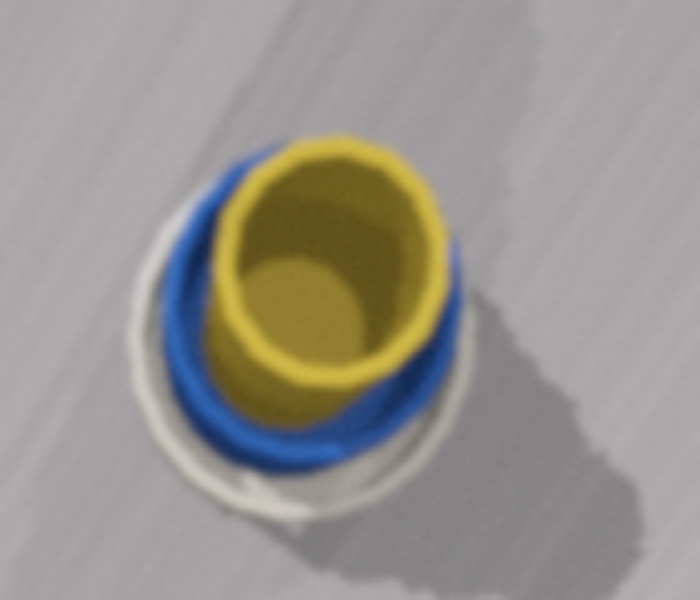

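View pics/e2.png

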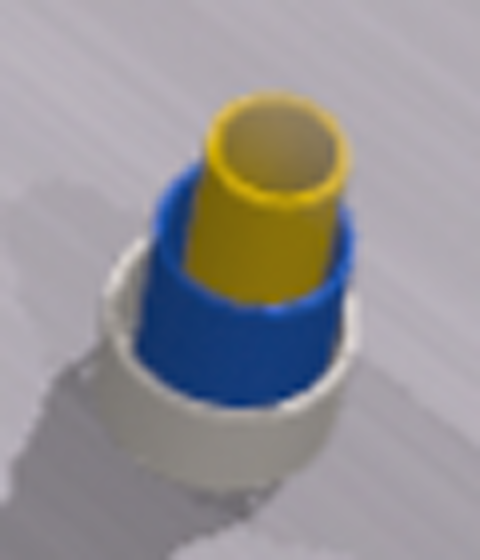

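Run:
```python
from h import *
im=get_image("wrist")
for p,z in(((346.3,82),.108),((342.3,92.5),.072),((340.8,96.9),.036)): print(onz(im,*p,z).round(4))
s=get_image("scene"); print("scene",onz(s,424.7,273.8,.108).round(4),onz(s,390+254/8,255+233/8,.072).round(4))
t=get_image("top"); print("top",onz(t,235.5,278,.108).round(4))
st()
```

```text
[0.5472 0.2274 0.108 ]
[0.5488 0.2247 0.072 ]
[0.5498 0.2257 0.036 ]
scene [0.5485 0.2307 0.108 ] [0.549  0.2292 0.072 ]
top [0.5462 0.2285 0.108 ]
{'time': 2.6833, 'joint_positions': [0.4244, 0.2919, -0.8204, 1.5284, 0.2231, 1.4059, 0.1801], 'position': [0.5896, 0.1201, 0.2469], 'tool_rot': [-0.4671, 1.5112, 0.4556], 'ft_force': [-0.0113, -1.0075, 0.9976], 'grip_width': 1.001}
```

```bash
python3 -m handwheel '[{"xyz":[-1.4,3.6,0],"angular":[0,0,0]},{"xyz":[-1.4,3.6,0],"angular":[0,0,0]},{"xyz":[-1.4,3.6,0],"angular":[0,0,0]},{"xyz":[0,0,0],"angular":[0,0,0]},{"xyz":[0,0,0],"angular":[0,0,0]}]'
for i in 1 2 3; do python3 -m handwheel '[{"xyz":[0,0,0],"angular":[0,0,0]}]' | sed -n 2,3p; done
```

```text
time: 3.1
position: [0.5489, 0.2201, 0.2467]
tool_rot: [-0.454, 1.514, 0.436]
ft_force: [1.3, -2.5, -1.1]
grip_width: 0.997
position: [0.5486, 0.2203, 0.247]
tool_rot: [-0.455, 1.514, 0.437]
position: [0.5491, 0.2189, 0.247]
tool_rot: [-0.454, 1.514, 0.435]
position: [0.5497, 0.2174, 0.247]
tool_rot: [-0.453, 1.514, 0.433]
```

```bash
python3 -m handwheel '[{"xyz":[-0.1,1.2,-3],"angular":[0,0,0]},{"xyz":[0,0.1,-4],"angular":[0,0,0]},{"xyz":[0,0.1,-3],"angular":[0,0,0]}]'
python3 -m handwheel '[{"xyz":[0,0,0],"angular":[0,0,0]}]'
```

```text
time: 3.6
position: [0.5566, 0.2285, 0.1524]
tool_rot: [-0.445, 1.499, 0.422]
ft_force: [-0.1, -1.4, -0.8]
grip_width: 1.0
time: 3.68
position: [0.5538, 0.2256, 0.1466]
tool_rot: [-0.444, 1.509, 0.421]
ft_force: [-0.6, 0.0, 0.0]
grip_width: 0.998
```

```bash
cat > d.py <<'E'
from h import *
import sys
t=np.array([float(a) for a in sys.argv[1:4]])
a=np.radians(34.1);z=np.array([np.cos(a),np.sin(a),0]);x=np.array([0,0,-1.]);y=np.cross(z,x)
Rt=R.from_matrix(np.c_[x,y,z]);s=get_state()
e=(Rt*R.from_rotvec(s["tool_rot"]).inv()).as_rotvec(degrees=True)
print("d cm",((t-s["position"])*100).round(2),"ang",e.round(2),"F",np.round(s["ft_force"],1),"grip mm",round(s["grip_width"]*87,1),"t",round(s["time"],2))
E
python3 d.py .5475 .229 .079
```

```text
d cm [-0.63  0.34 -6.76] ang [0.52 1.23 2.39] F [-0.6  0.   0. ] grip mm 86.8 t 3.68
```

```bash
python3 -m handwheel '[{"xyz":[-0.6,0.3,-2],"angular":[0.5,1.2,2.4]},{"xyz":[-0.1,0.1,-1],"angular":[0,0,0]},{"xyz":[0,0.1,0],"angular":[0,0,0]}]' >/dev/null; python3 d.py .5475 .229 .079
```

```text
d cm [-0.16  0.21 -3.81] ang [0.08 0.03 0.31] F [-0.5 -0.4  0.3] grip mm 87.4 t 3.93
```

```bash
python3 -m handwheel '[{"xyz":[-0.1,0.2,-2],"angular":[0,0,0.3]},{"xyz":[-0.1,0.1,-1.3],"angular":[0,0,0.3]},{"xyz":[0,0.1,0],"angular":[0,0,0.3]}]' >/dev/null; python3 d.py .5475 .229 .079
```

```text
d cm [-0.39 -0.11 -0.88] ang [ 0.04  0.46 -0.27] F [-0.2 -0.2  0.6] grip mm 87.0 t 4.18
```

```bash
python3 - <<'E'
from h import *
im=get_image("wrist");cv2.imwrite("pics/f.png",im["pixels"])
E
python3 d.py .5475 .229 .079
```

```text
d cm [-0.44 -0.17 -1.  ] ang [-0.    0.53 -0.31] F [-0.3 -0.4  0.6] grip mm 86.9 t 4.23
```

View pics/f.png

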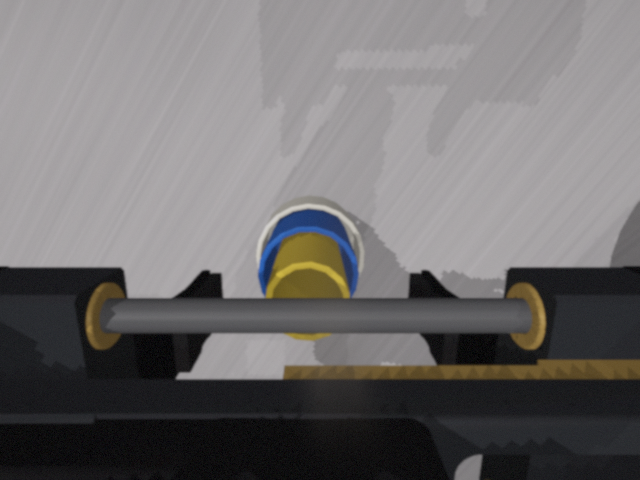

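The wrist view shows the yellow rim at (311,300), between the fingers (tips at about x 205 and 425). I'm going down the last centimetre and closing.

```bash
python3 -m handwheel '[{"xyz":[-0.3,-0.1,-0.8],"angular":[0,0.4,0]},{"xyz":[-0.1,0,-0.1],"angular":[0,0,0]}]' >/dev/null; python3 d.py .5475 .229 .079
python3 -m handwheel '[{"xyz":[0,0,0],"angular":[0,0,0]},{"xyz":[0,0,0],"angular":[0,0,0]},{"xyz":[0,0,0],"angular":[0,0,0]},{"xyz":[0,0,0],"angular":[0,0,0]},{"xyz":[0,0,0],"angular":[0,0,0]}]' 2.5 15 >/dev/null; python3 d.py .5475 .229 .079
```

```text
d cm [-0.2  -0.13 -0.32] ang [-0.06  0.32 -0.26] F [-0.4 -0.7 -0.6] grip mm 86.6 t 4.4
d cm [-0.33 -0.19 -0.58] ang [-0.1   0.54 -0.24] F [-0.6 -0.3  0.9] grip mm 61.2 t 4.82
```

```bash
python3 -m handwheel '[{"xyz":[-0.2,-0.2,-0.5],"angular":[0,0.4,0]},{"xyz":[0,0,-0.1],"angular":[0,0,0]},{"xyz":[0,0,-0.1],"angular":[0,0,0]},{"xyz":[0,0,0],"angular":[0,0,0]},{"xyz":[0,0,0],"angular":[0,0,0]}]' >/dev/null; python3 d.py .5475 .229 .079
python3 -m handwheel '[{"xyz":[0,0,0],"angular":[0,0,0]},{"xyz":[0,0,0],"angular":[0,0,0]},{"xyz":[0,0,0],"angular":[0,0,0]}]' >/dev/null; python3 d.py .5475 .229 .079
```

```text
d cm [-0.12  0.04  0.18] ang [-0.1   0.1  -0.23] F [-0.5 -0.5  2.9] grip mm 36.2 t 5.23
d cm [-0.12  0.04  0.17] ang [-0.09  0.1  -0.23] F [ 0.3 -0.1 -0.1] grip mm 36.2 t 5.48
```

```bash
python3 -m handwheel '[{"xyz":[0,0,2],"angular":[0,0,0]},{"xyz":[0,0,3],"angular":[0,0,0]},{"xyz":[0,0,3],"angular":[0,0,0]}]' >/dev/null; python3 d.py .5475 .229 .079
python3 -m handwheel '[{"xyz":[0,0,3],"angular":[0,0,0]},{"xyz":[0,0,3],"angular":[0,0,0]},{"xyz":[0,0,0],"angular":[0,0,0]}]' >/dev/null; python3 d.py .5475 .229 .079
python3 - <<'E'
from h import *
im=get_image("wrist");cv2.imwrite("pics/g.png",im["pixels"])
im=get_image("scene");cv2.imwrite("pics/g2.png",im["pixels"][150:390,320:640])
E
python3 d.py .5475 .229 .079
```

```text
d cm [ 0.4   0.31 -7.27] ang [ 0.12 -0.71 -0.27] F [ 0.4 -1.3 -0.2] grip mm 35.8 t 5.73
d cm [  0.26   0.16 -14.03] ang [-0.01 -0.34 -0.31] F [0.6 0.7 0.2] grip mm 35.9 t 5.98
d cm [  0.46   0.31 -13.53] ang [ 0.13 -0.7  -0.3 ] F [-0.  -0.4 -0.7] grip mm 35.9 t 6.08
```

View pics/g.png

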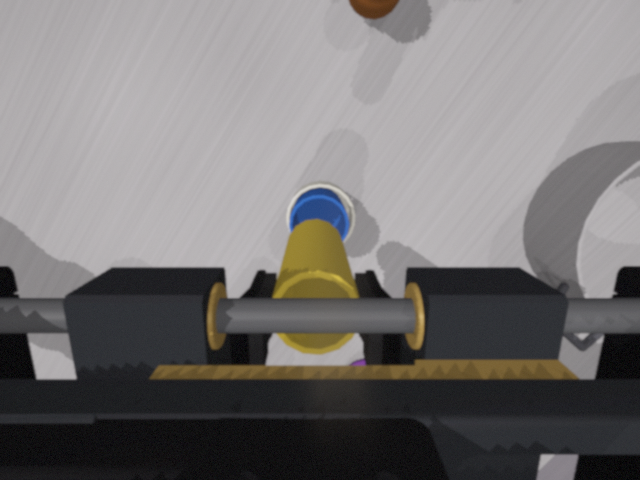

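View pics/g2.png

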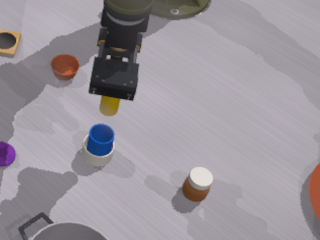

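```bash
python3 - <<'E'
from h import *
im=get_image("wrist");s=get_state();p=s["position"]
q=onz(im,316,312,p[2]+.0307);d=(q-p);y=R.from_rotvec(s["tool_rot"]).as_matrix()
print("cup rim in tool",(y.T@d).round(4))
E
python3 -m handwheel '[{"xyz":[-0.6,-3,0],"angular":[0,0,0]},{"xyz":[-0.6,-3.5,0],"angular":[0,0,0]},{"xyz":[-0.6,-3.5,0],"angular":[0,0,0]},{"xyz":[-0.6,-3.5,0],"angular":[0,0,0]},{"xyz":[-0.6,-3.5,0],"angular":[0,0,0]}]'>/dev/null
python3 d.py .4733 -.1533 .1
python3 -m handwheel '[{"xyz":[-0.6,-3.5,0],"angular":[0,0,0]},{"xyz":[-0.6,-3.5,0],"angular":[0,0,0]},{"xyz":[-0.6,-3.5,0],"angular":[0,0,0]},{"xyz":[-0.6,-3.5,0],"angular":[0,0,0]},{"xyz":[0,-0.5,0],"angular":[0,0,0]}]'>/dev/null
python3 d.py .4733 -.1533 .1
```

```text
cup rim in tool [-0.0307  0.0029  0.0006]
d cm [ -3.07 -21.33 -10.37] ang [-0.29 -1.67 -1.41] F [1.2 0.7 0.2] grip mm 36.1 t 6.55
d cm [ 0.39 -5.32 -9.43] ang [-0.24 -2.57 -0.8 ] F [ 0.2 -1.2 -0.5] grip mm 36.2 t 6.97
```

```bash
python3 -m handwheel '[{"xyz":[0.4,-1,0],"angular":[-0.2,-2.5,-0.8]},{"xyz":[0,0,0],"angular":[0,0,0]}]'>/dev/null
python3 - <<'E'
from h import *
im=get_image("wrist");cv2.imwrite("pics/i.png",im["pixels"])
hsv=cv2.cvtColor(im["pixels"],cv2.COLOR_BGR2HSV)
m=(hsv[...,2]<70).astype(np.uint8);m[262:]=0
n,l,s,c=cv2.connectedComponentsWithStats(m)
for i in range(1,n):
    if s[i,4]>300: print(s[i],c[i].round(1),onz(im,*c[i],.012).round(4))
E
python3 d.py .4733 -.1533 .1
```

```text
[265 226  29  36 562] [276.7 244.6] [ 0.4525 -0.1562  0.012 ]
[565 247  41  15 404] [581.9 255.7] [ 0.7027 -0.0034  0.012 ]
d cm [ 0.3  -4.1  -9.02] ang [-0.26 -0.46  0.36] F [ 0.3  0.3 -1.3] grip mm 36.3 t 7.18
```

View pics/i.png

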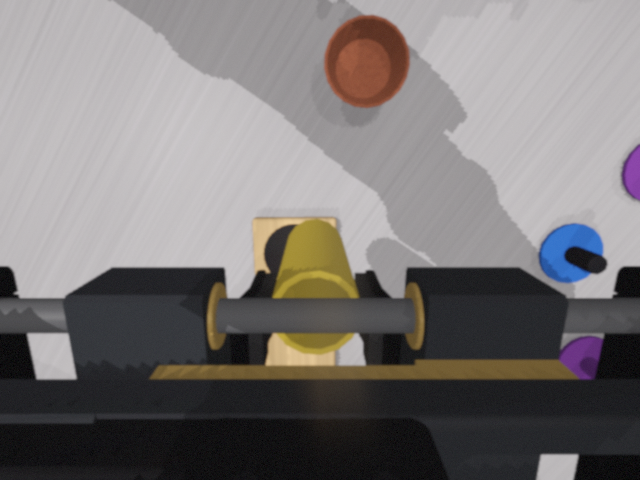

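The wrist view shows the held yellow cup hiding the black mark (rim (316,312)). I'll cross-check the mark in the scene view, then go on.

```bash
python3 - <<'E'
from h import *
s=get_image("scene"); print(onz(s,324.5,190.7,.012))
E
python3 -m handwheel '[{"xyz":[0.4,-3.5,0],"angular":[-0.2,-0.4,0.3]},{"xyz":[0,-0.5,-2],"angular":[0,0,0]},{"xyz":[0,0,-2],"angular":[0,0,0]}]'>/dev/null
python3 d.py .474 -.155 .083
```

```text
[ 0.47338597 -0.15491647  0.012     ]
d cm [-0.51 -0.86 -6.95] ang [-0.07  0.23 -0.7 ] F [-0.4  0.9 -0.6] grip mm 36.2 t 7.48
```

```bash
python3 -m handwheel '[{"xyz":[-0.4,-0.8,-2],"angular":[0,0.2,-0.7]},{"xyz":[-0.1,-0.2,-1.5],"angular":[0,0,0]},{"xyz":[0,0,0],"angular":[0,0,0]}]'>/dev/null
python3 d.py .4744 -.1557 .0815
```

```text
d cm [ 0.15 -0.48 -3.02] ang [-0.4  -0.41 -0.41] F [-0.5  0.5 -1.7] grip mm 36.0 t 7.73
```

```bash
python3 -m handwheel '[{"xyz":[0.1,-0.5,-1.5],"angular":[-0.4,-0.4,-0.4]},{"xyz":[0,-0.2,0],"angular":[0,0,0]},{"xyz":[0,-0.1,0],"angular":[0,0,0]}]'>/dev/null
python3 d.py .4744 -.1557 .0815
```

```text
d cm [-0.07 -0.2  -1.51] ang [-0.22 -0.15 -0.46] F [-0.5 -0.7 -0.2] grip mm 35.8 t 7.98
```

```bash
python3 -m handwheel '[{"xyz":[0,-0.3,-0.8],"angular":[-0.2,-0.1,-0.4]},{"xyz":[0,-0.1,-0.3],"angular":[0,0,0]},{"xyz":[0,-0.1,0],"angular":[0,0,0]}]'>/dev/null
python3 d.py .4744 -.1557 .0815
python3 - <<'E'
from h import *
im=get_image("scene");cv2.imwrite("pics/j.png",cv2.resize(im["pixels"][110:230,220:380],None,fx=5,fy=5,interpolation=cv2.INTER_CUBIC))
E
```

```text
d cm [-0.3   0.18 -0.58] ang [ 0.04  0.12 -0.21] F [-0.6 -0.2 -0.8] grip mm 36.1 t 8.23
```

View pics/j.png

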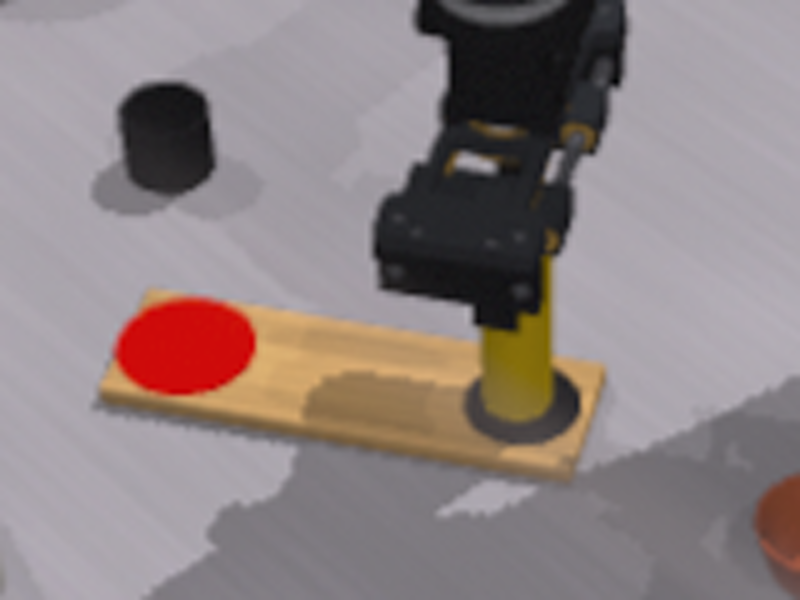

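The scene view shows the yellow cup foot at (517,423), about 6 mm above the black disc centred at (523,407). That matches the remaining offset in the state.

```bash
python3 -m handwheel '[{"xyz":[-0.4,0.2,-0.2],"angular":[0,0.1,-0.2]},{"xyz":[0,0,-0.1],"angular":[0,0,0]}]'>/dev/null
python3 d.py .4744 -.1557 .0815
```

```text
d cm [ 0.06  0.02 -0.38] ang [0.08 0.09 0.04] F [-0.1  0.7 -0.8] grip mm 35.8 t 8.45
```

```bash
python3 -m handwheel '[{"xyz":[0.1,0,-0.3],"angular":[0,0,0]},{"xyz":[0,0,-0.2],"angular":[0,0,0]}]'>/dev/null
python3 d.py .4744 -.1557 .0815
```

```text
d cm [-0.09  0.06  0.05] ang [0.16 0.17 0.06] F [-2.7 -0.5 14.2] grip mm 36.0 t 8.62
```

```bash
python3 -m handwheel '[{"xyz":[0,0,0.1],"angular":[0,0,0]},{"xyz":[0,0,0],"angular":[0,0,0]},{"xyz":[0,0,0],"angular":[0,0,0]},{"xyz":[0,0,0],"angular":[0,0,0]}]' 8.7 >/dev/null
python3 d.py .4744 -.1557 .0815
python3 -m handwheel '[{"xyz":[0,0,2],"angular":[0,0,0]},{"xyz":[0,0,4],"angular":[0,0,0]},{"xyz":[0,0,4],"angular":[0,0,0]},{"xyz":[0,0,3],"angular":[0,0,0]},{"xyz":[0,0,0],"angular":[0,0,0]}]' >/dev/null
python3 d.py .5488 .226 .038
```

```text
d cm [-0.14  0.09 -0.08] ang [0.19 0.23 0.07] F [-0.2 -0.1 -0.6] grip mm 55.2 t 8.95
d cm [  7.69  38.05 -17.63] ang [-0.1  -0.19  0.  ] F [ 1.  -0.2  0.5] grip mm 84.0 t 9.37
```

```bash
python3 -m handwheel '[{"xyz":[1.2,3.6,0.5],"angular":[0,0,0]},{"xyz":[1.2,3.8,0],"angular":[0,0,0]},{"xyz":[1.2,3.8,0],"angular":[0,0,0]},{"xyz":[1.2,3.8,0],"angular":[0,0,0]},{"xyz":[1.2,3.8,0],"angular":[0,0,0]}]' >/dev/null
python3 -m handwheel '[{"xyz":[1.2,3.8,0],"angular":[0,0,0]},{"xyz":[1.2,3.8,0],"angular":[0,0,0]},{"xyz":[1.2,3.8,0],"angular":[0,0,0]},{"xyz":[0,0,0],"angular":[0,0,0]},{"xyz":[0,0,0],"angular":[0,0,0]}]' >/dev/null
python3 d.py .5488 .226 .038
python3 - <<'E'
from h import *
im=get_image("wrist");cv2.imwrite("pics/k.png",im["pixels"])
im=get_image("scene");cv2.imwrite("pics/k2.png",cv2.resize(im["pixels"][110:230,220:380],None,fx=5,fy=5,interpolation=cv2.INTER_CUBIC))
E
```

```text
d cm [ -1.93   6.8  -18.14] ang [-0.03  0.11  0.72] F [ 0.5 -2.1 -0.2] grip mm 86.7 t 10.2
```

View pics/k.png

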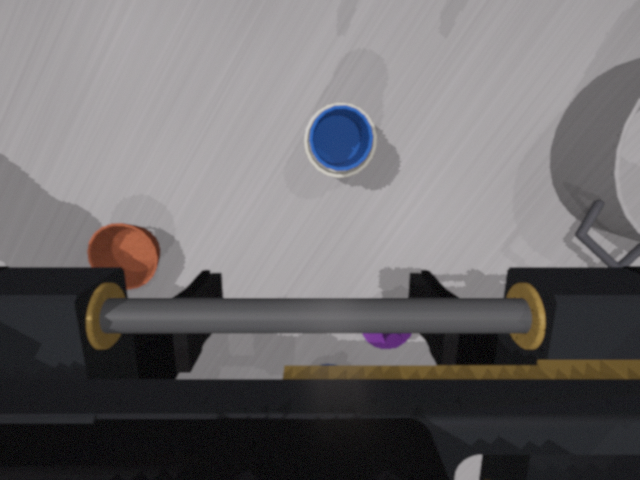

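View pics/k2.png

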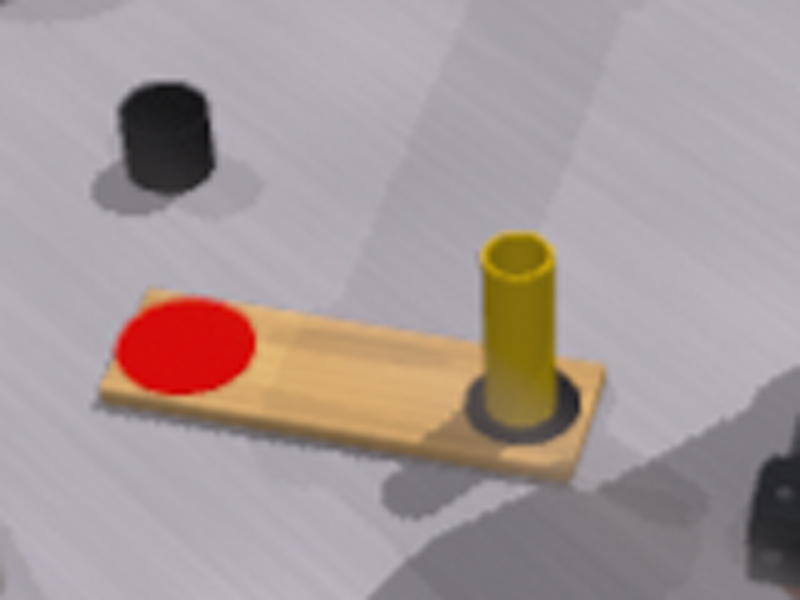

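The yellow cup stands on the black mark: foot centre about (521,405), mark (523,407). The wrist view shows the blue rim at (341,138) inside the white rim (340,140).

```bash
python3 - <<'E'
from h import *
im=get_image("wrist")
b=max(blobs(im,"blue",500,(250,50,450,260)));print(b[:3])
x,y,w,h=b[1];print(onz(im,x+w/2,y+h/2,.072).round(4),onz(im,340.5,139.5,.036).round(4))
E
python3 d.py .5488 .226 .041
```

```text
(1815, [312, 106, 60, 59], [342.9, 133.3])
[0.5454 0.2302 0.072 ] [0.548  0.2286 0.036 ]
d cm [ -1.93   7.08 -17.89] ang [0.06 0.15 0.96] F [ 0.3 -0.8 -0.2] grip mm 87.0 t 10.35
```

```bash
python3 -m handwheel '[{"xyz":[-1,3.5,-1],"angular":[0,0,1]},{"xyz":[-1,3.5,-2],"angular":[0,0,0]},{"xyz":[0,0.5,-3],"angular":[0,0,0]},{"xyz":[0,0,-3],"angular":[0,0,0]},{"xyz":[0,0,0],"angular":[0,0,0]}]' >/dev/null
python3 d.py .5475 .228 .041
```

```text
d cm [-0.44  0.81 -8.84] ang [0.4  0.64 1.12] F [-1.7 -2.2 -0.1] grip mm 87.1 t 10.77
```

```bash
python3 -m handwheel '[{"xyz":[-0.5,0.8,-2],"angular":[0.4,0.6,1.1]},{"xyz":[-0.1,0.1,-2],"angular":[0,0,0]},{"xyz":[0,0.1,-1],"angular":[0,0,0]},{"xyz":[0,0,0],"angular":[0,0,0]}]' >/dev/null
python3 d.py .5475 .228 .041
```

```text
d cm [-0.21  0.64 -4.03] ang [0.26 0.25 0.66] F [-0.2 -0.6 -1. ] grip mm 87.2 t 11.1
```

```bash
python3 -m handwheel '[{"xyz":[-0.2,0.7,-0.5],"angular":[0.3,0.3,0.7]},{"xyz":[0,0.2,-1],"angular":[0,0,0]}]' >/dev/null
python3 d.py .5475 .228 .041
python3 -m handwheel '[{"xyz":[-0.2,0.1,-1],"angular":[0,0.3,0.2]},{"xyz":[0,0.1,-0.7],"angular":[0,0,0]}]' >/dev/null
python3 d.py .5475 .228 .041
```

```text
d cm [-0.37 -0.09 -2.87] ang [-0.06  0.28  0.21] F [ 0.3 -0.2 -0.6] grip mm 86.9 t 11.27
d cm [-0.32 -0.3  -1.2 ] ang [-0.1   0.14  0.07] F [ 0.5  0.2 -0.5] grip mm 86.9 t 11.43
```

```bash
python3 -m handwheel '[{"xyz":[-0.3,-0.3,-0.8],"angular":[0,0.2,0]},{"xyz":[0,0,-0.3],"angular":[0,0,0]}]' >/dev/null
python3 d.py .5475 .228 .041
python3 -m handwheel '[{"xyz":[-0.1,0,0],"angular":[0,0,0]},{"xyz":[0,0,0],"angular":[0,0,0]}]' 4 15 >/dev/null
python3 d.py .5475 .228 .041
```

```text
d cm [ 0.03 -0.    0.06] ang [-0.09 -0.12  0.04] F [-0.6 -1.  -0.3] grip mm 87.0 t 11.6
d cm [0.22 0.02 0.19] ang [-0.07 -0.24  0.02] F [-0.5  1.1 -0.5] grip mm 80.0 t 11.77
```

```bash
python3 -m handwheel '[{"xyz":[0.2,0,0.1],"angular":[0,-0.2,0]},{"xyz":[0,0,0],"angular":[0,0,0]},{"xyz":[0,0,0],"angular":[0,0,0]},{"xyz":[0,0,0],"angular":[0,0,0]},{"xyz":[0,0,0],"angular":[0,0,0]}]' >/dev/null
python3 d.py .5475 .228 .041
python3 -m handwheel '[{"xyz":[0,0,0],"angular":[0,0,0]},{"xyz":[0,0,0],"angular":[0,0,0]},{"xyz":[0,0,0],"angular":[0,0,0]}]' >/dev/null
python3 d.py .5475 .228 .041
```

```text
d cm [-0.08 -0.01 -0.04] ang [-0.09  0.1   0.01] F [ 0.2 -0.6 -1.6] grip mm 50.4 t 12.18
d cm [-0.08 -0.01 -0.05] ang [-0.09  0.11  0.02] F [-0.1  0.5 -0.3] grip mm 50.4 t 12.43
```

```bash
python3 -m handwheel '[{"xyz":[0,0,1.5],"angular":[0,0,0]},{"xyz":[0,0,3],"angular":[0,0,0]},{"xyz":[0,0,4],"angular":[0,0,0]},{"xyz":[0,0,4],"angular":[0,0,0]},{"xyz":[0,0,3],"angular":[0,0,0]}]' >/dev/null
python3 -m handwheel '[{"xyz":[0,0,2],"angular":[0,0,0]},{"xyz":[0,0,0],"angular":[0,0,0]}]' >/dev/null
python3 d.py .5236 -.2277 .0495
python3 - <<'E'
from h import *
im=get_image("wrist");cv2.imwrite("pics/l.png",im["pixels"])
s=get_state();np.save("T.npy",im["cam_to_world"]);np.save("p.npy",np.r_[s["position"],s["tool_rot"]])
E
```

```text
d cm [ -1.99 -45.58 -17.83] ang [-0.09 -0.14 -0.17] F [-0.6  0.5 -1.1] grip mm 50.1 t 13.02
```

View pics/l.png

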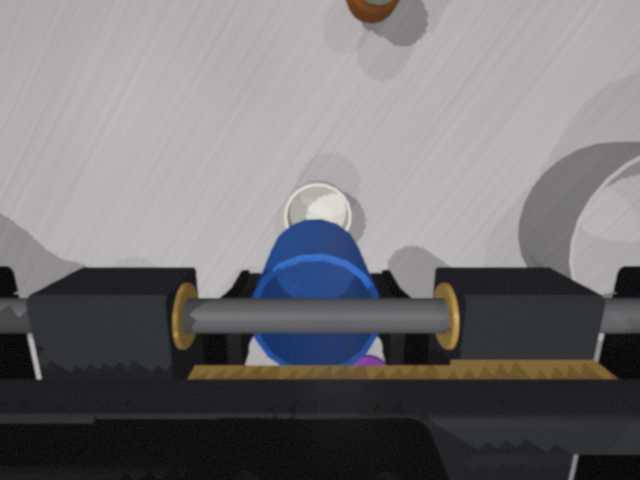

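```bash
python3 -m handwheel '[{"xyz":[0.2,-3.5,0],"angular":[0,0,0]},{"xyz":[0.2,-3.9,0],"angular":[0,0,0]},{"xyz":[0.2,-3.9,0],"angular":[0,0,0]},{"xyz":[0.2,-3.9,0],"angular":[0,0,0]},{"xyz":[0,-3.9,0],"angular":[0,0,0]}]' >/dev/null
python3 d.py .5247 -.2302 .0495
python3 -m handwheel '[{"xyz":[-0.3,-3.9,0],"angular":[0,0,0]},{"xyz":[-0.3,-3.9,0],"angular":[0,0,0]},{"xyz":[-0.3,-3.9,0],"angular":[0,0,0]},{"xyz":[-0.3,-3.9,0],"angular":[0,0,0]},{"xyz":[0,0,0],"angular":[0,0,0]}]' >/dev/null
python3 d.py .5247 -.2302 .0495
```

```text
d cm [ -1.97 -27.54 -17.53] ang [-0.52 -0.42 -1.67] F [ 0.9  0.  -0.5] grip mm 51.0 t 13.48
d cm [ -0.   -10.15 -16.97] ang [-0.34 -1.01 -1.02] F [-0.8 -1.6 -0.5] grip mm 50.9 t 13.9
```

```bash
python3 -m handwheel '[{"xyz":[0,-3.9,0],"angular":[-0.3,-1,-1]},{"xyz":[0,-3.9,0],"angular":[0,0,0]},{"xyz":[0,-2,-1],"angular":[0,0,0]},{"xyz":[0,0,-2],"angular":[0,0,0]},{"xyz":[0,0,-2],"angular":[0,0,0]}]' >/dev/null
python3 d.py .5247 -.2302 .0495
python3 -m handwheel '[{"xyz":[0,0,-2],"angular":[0,0,0]},{"xyz":[0,0,-2],"angular":[0,0,0]},{"xyz":[0,0,0],"angular":[0,0,0]}]' >/dev/null
python3 d.py .5247 -.2302 .0495
```

```text
d cm [  0.22  -0.5  -11.76] ang [-0.01 -0.03  0.39] F [ 0.2  0.4 -1. ] grip mm 50.8 t 14.32
d cm [ 0.77 -0.52 -6.89] ang [-0.32 -0.64  0.57] F [-0.5  0.8 -1.1] grip mm 50.7 t 14.57
```

```bash
python3 -m handwheel '[{"xyz":[0.8,-0.5,-2],"angular":[-0.3,-0.6,0.5]},{"xyz":[0.2,-0.2,-1],"angular":[0,0,0]},{"xyz":[0,-0.1,0],"angular":[0,0,0]}]' >/dev/null
python3 d.py .5247 -.2302 .0495
python3 -m handwheel '[{"xyz":[0.3,-0.2,-1.5],"angular":[0,0,0]},{"xyz":[0.1,-0.1,-0.3],"angular":[0,0,0]},{"xyz":[0,0,0],"angular":[0,0,0]}]' >/dev/null
python3 d.py .5247 -.2302 .0495
```

```text
d cm [-0.12  0.13 -3.72] ang [-0.15 -0.24  0.  ] F [ 0.6  0.2 -0.2] grip mm 50.9 t 14.82
d cm [-0.59  0.42 -2.11] ang [-0.16 -0.23 -0.01] F [-0.1  0.4 -1.5] grip mm 50.7 t 15.07
```

```bash
python3 -m handwheel '[{"xyz":[-0.6,0.4,-1],"angular":[0,0,0]},{"xyz":[0,0,-0.4],"angular":[0,0,0]},{"xyz":[0,0,0],"angular":[0,0,0]}]' >/dev/null
python3 d.py .5247 -.2302 .0495
python3 - <<'E'
from h import *
im=get_image("scene");cv2.imwrite("pics/m.png",cv2.resize(im["pixels"][110:230,220:380],None,fx=5,fy=5,interpolation=cv2.INTER_CUBIC))
E
python3 d.py .5247 -.2302 .0495
```

```text
d cm [-0.06 -0.01 -0.9 ] ang [-0.07 -0.08 -0.01] F [-0.   0.4 -0.9] grip mm 50.8 t 15.32
d cm [-0.04 -0.03 -0.91] ang [-0.08 -0.1  -0.02] F [0.2 0.5 0.3] grip mm 50.7 t 15.37
```

View pics/m.png

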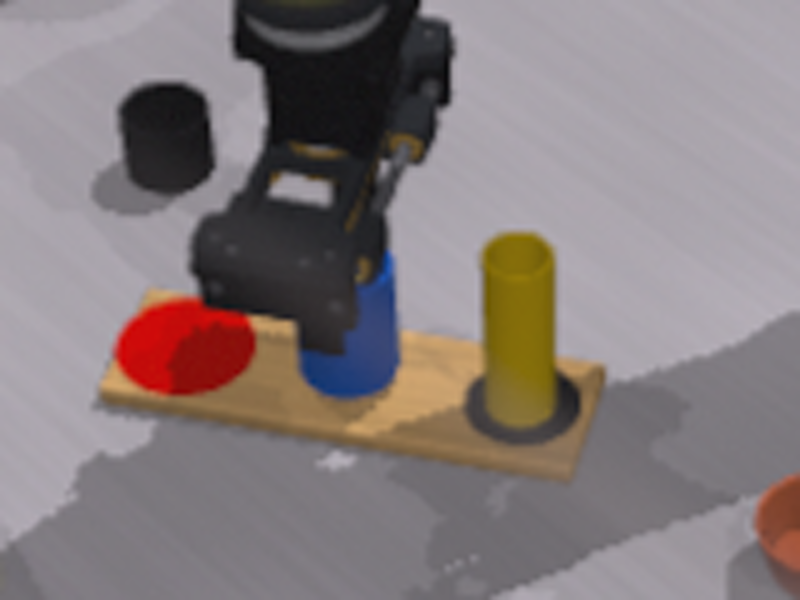

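The blue cup hangs at x about 349 in the crop, about 9 mm above the board. The midpoint of the marks is at about (352,375), so I'm lowering it.

```bash
python3 -m handwheel '[{"xyz":[0,0,-0.5],"angular":[0,0,0]},{"xyz":[0,0,-0.1],"angular":[0,0,0]}]' >/dev/null
python3 d.py .5247 -.2302 .0495
python3 -m handwheel '[{"xyz":[0,0,-0.3],"angular":[0,0,0]}]' >/dev/null
python3 d.py .5247 -.2302 .0495
```

```text
d cm [-0.09 -0.01 -0.38] ang [-0.01 -0.02 -0.02] F [-0.1 -0.  -0.6] grip mm 50.9 t 15.53
d cm [-0.14  0.01 -0.13] ang [ 0.02  0.04 -0.02] F [ 0.4 -0.1  0.2] grip mm 50.8 t 15.62
```

```bash
python3 -m handwheel '[{"xyz":[-0.1,0,-0.2],"angular":[0,0,0]},{"xyz":[0,0,0],"angular":[0,0,0]}]' >/dev/null
python3 d.py .5247 -.2302 .0495
```

```text
d cm [-0.11  0.02  0.01] ang [ 0.05  0.11 -0.02] F [-0.6  0.  -0.6] grip mm 50.6 t 15.78
```

```bash
python3 -m handwheel '[{"xyz":[-0.1,0,-0.1],"angular":[0,0,0]}]' >/dev/null
python3 d.py .5247 -.2302 .0495
python3 -m handwheel '[{"xyz":[0,0,-0.1],"angular":[0,0,0]}]' >/dev/null
python3 d.py .5247 -.2302 .0495
```

```text
d cm [-0.12  0.03  0.03] ang [ 0.08  0.23 -0.02] F [1.3 0.5 6.9] grip mm 51.1 t 15.87
d cm [-0.13  0.04  0.03] ang [ 0.1   0.22 -0.01] F [-4.   1.9 10.8] grip mm 50.9 t 15.95
```

```bash
python3 -m handwheel '[{"xyz":[0,0,0.1],"angular":[0,0,0]},{"xyz":[0,0,0],"angular":[0,0,0]},{"xyz":[0,0,0],"angular":[0,0,0]},{"xyz":[0,0,0],"angular":[0,0,0]},{"xyz":[0,0,0],"angular":[0,0,0]}]' 8.7 >/dev/null
python3 d.py .5247 -.2302 .0495
python3 -m handwheel '[{"xyz":[0,0,1],"angular":[0,0,0]},{"xyz":[0,0,3],"angular":[0,0,0]},{"xyz":[0,0,4],"angular":[0,0,0]},{"xyz":[0,0,4],"angular":[0,0,0]},{"xyz":[0,0,4],"angular":[0,0,0]}]' >/dev/null
python3 d.py .548 .2275 .025
```

```text
d cm [-0.12  0.06 -0.06] ang [ 0.12  0.24 -0.  ] F [-0.6 -0.4 -0.9] grip mm 76.2 t 16.37
d cm [  3.07  45.45 -18.16] ang [-0.56 -0.84 -0.09] F [ 1.3 -0.2 -0.9] grip mm 86.9 t 16.78
```

```bash
python3 -m handwheel '[{"xyz":[0.6,3.6,0],"angular":[0,0,0]},{"xyz":[0.6,3.9,0],"angular":[0,0,0]},{"xyz":[0.6,3.9,0],"angular":[0,0,0]},{"xyz":[0.6,3.9,0],"angular":[0,0,0]},{"xyz":[0.6,3.9,0],"angular":[0,0,0]}]' >/dev/null
python3 -m handwheel '[{"xyz":[0.6,3.9,0],"angular":[0,0,0]},{"xyz":[0.6,3.9,0],"angular":[0,0,0]},{"xyz":[0.6,3.9,0],"angular":[0,0,0]},{"xyz":[0.6,3.5,0],"angular":[0,0,0]},{"xyz":[0,0,0],"angular":[0,0,0]}]' >/dev/null
python3 -m handwheel '[{"xyz":[0,0,0],"angular":[0,0,0]}]' >/dev/null
python3 d.py .548 .2275 .025
python3 - <<'E'
from h import *
im=get_image("wrist");cv2.imwrite("pics/n.png",im["pixels"]);np.save("T.npy",im["cam_to_world"])
im=get_image("scene");cv2.imwrite("pics/n2.png",cv2.resize(im["pixels"][110:230,220:380],None,fx=5,fy=5,interpolation=cv2.INTER_CUBIC))
im=get_image("top");cv2.imwrite("pics/n3.png",cv2.resize(im["pixels"][230:340,360:490],None,fx=5,fy=5,interpolation=cv2.INTER_CUBIC))
E
```

```text
d cm [ -2.64   9.88 -20.45] ang [0.09 0.8  0.4 ] F [ 0.  -1.1  0.4] grip mm 87.1 t 17.7
```

View pics/n.png

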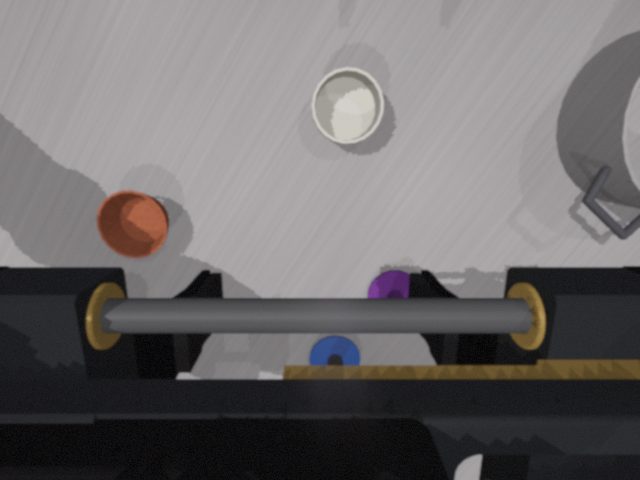

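View pics/n2.png

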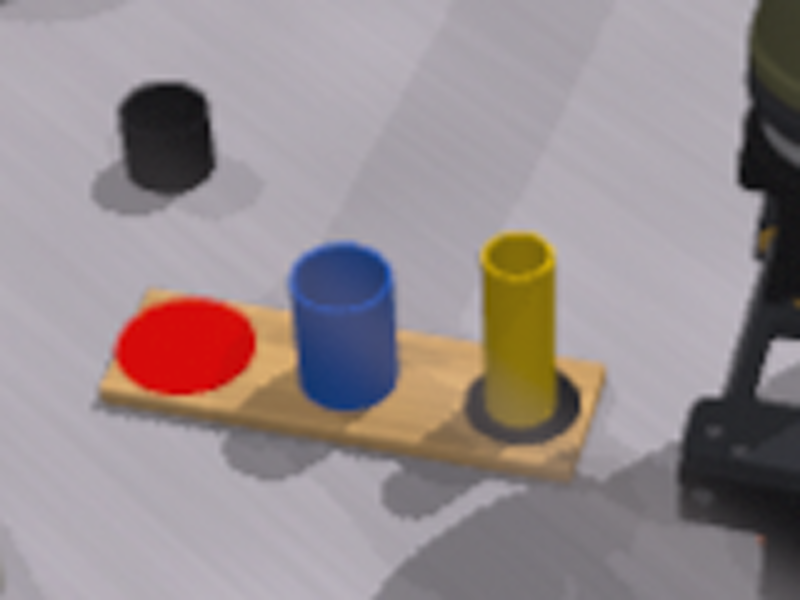

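View pics/n3.png

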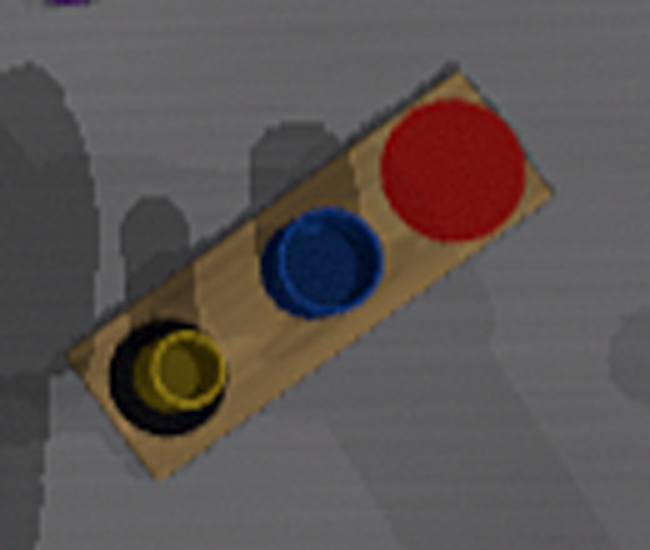

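The cups stand well: scene crop blue foot (348,~378) and yellow foot (521,405). In the wrist view the white rim is at (348,105). Next is a numerical check.

```bash
python3 - <<'E'
from h import *
t=get_image("top");s=get_image("scene");w=get_image("wrist")
f=lambda x,y:(360+(x+.5)/5-.5,230+(y+.5)/5-.5)
print("blue rim",onz(t,*f(330,262),.080)[:2].round(4),"yellow rim",onz(t,*f(188,370),.112)[:2].round(4))
g=lambda x,y:(220+(x+.5)/5-.5,110+(y+.5)/5-.5)
print("scene blue rim",onz(s,*g(341.5,278),.080)[:2].round(4),"yellow",onz(s,*g(518,256),.112)[:2].round(4), "red",onz(s,*g(186,346),.012)[:2],"blk",onz(s,*g(523,406),.012)[:2])
print("white",onz(w,348,105.5,.036).round(4)); 
for k in("blue",):
  for b in blobs(t,k,50,(360,230,490,340)): print(b[:3])
E
python3 d.py .548 .2275 .025
```

```text
blue rim [ 0.5251 -0.2273] yellow rim [ 0.4742 -0.1531]
scene blue rim [ 0.5259 -0.2303] yellow [ 0.475  -0.1561] red [ 0.57324546 -0.30618593] blk [ 0.47418613 -0.15516169]
white [0.5468 0.224  0.036 ]
(317, [414, 272, 22, 22], [423.6, 282.3])
d cm [ -2.7   10.33 -20.39] ang [0.17 0.78 0.82] F [ 0.7 -0.  -0.2] grip mm 87.1 t 18.0
```

```bash
python3 -m handwheel '[{"xyz":[-0.9,3.5,-1],"angular":[0.2,0.8,0.8]},{"xyz":[-0.9,3.5,-2],"angular":[0,0,0]},{"xyz":[-0.9,3.2,-3],"angular":[0,0,0]},{"xyz":[0,0.2,-3],"angular":[0,0,0]},{"xyz":[0,0,-3],"angular":[0,0,0]}]' >/dev/null
python3 d.py .5475 .2265 .010
python3 -m handwheel '[{"xyz":[-0.4,0,-2],"angular":[0,0,0]},{"xyz":[0,0,0],"angular":[0,0,0]}]' >/dev/null
python3 d.py .5475 .2265 .010
```

```text
d cm [ -0.8    0.44 -10.29] ang [-0.03  0.91  1.29] F [-0.4 -1.1  0.2] grip mm 87.0 t 18.42
d cm [-0.01  0.76 -7.59] ang [0.16 0.37 1.36] F [ 0.2 -0.2  0. ] grip mm 87.1 t 18.58
```

```bash
python3 -m handwheel '[{"xyz":[-0.1,0.8,-2],"angular":[0.1,0.3,1.3]},{"xyz":[0,0.2,-1],"angular":[0,0,0]},{"xyz":[0,0,0],"angular":[0,0,0]}]' >/dev/null
python3 - <<'E'
from h import *
im=get_image("wrist");cv2.imwrite("pics/o.png",im["pixels"])
E
python3 d.py .5475 .2265 .010
```

```text
d cm [-0.19  0.18 -4.7 ] ang [0.17 0.16 0.44] F [-0.2  0.3 -0.6] grip mm 87.1 t 18.88
```

View pics/o.png

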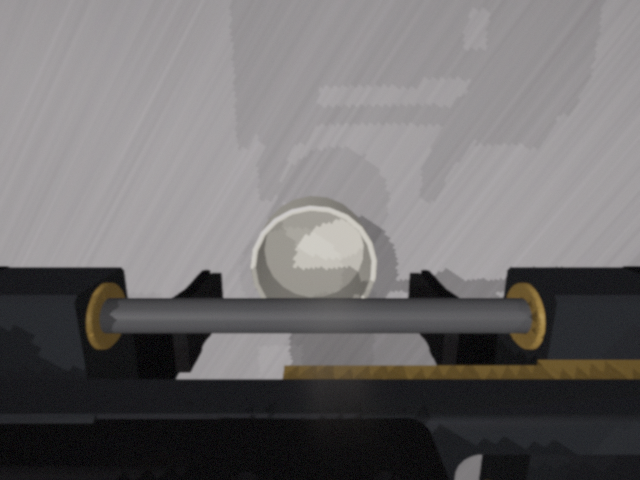

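The wrist view shows the white rim at about (314,268), centred between the fingers at x=315. I'll check the fore-aft position.

```bash
python3 - <<'E'
from h import *
im=get_image("wrist");print(onz(im,314,269,.036))
E
python3 -m handwheel '[{"xyz":[-0.2,0.2,-1.2],"angular":[0.2,0.2,0.4]},{"xyz":[0,0.1,-1],"angular":[0,0,0]}]' >/dev/null
python3 d.py .5475 .2265 .010
```

```text
[0.54656185 0.22677207 0.036     ]
d cm [-0.41 -0.18 -2.94] ang [-0.16  0.49  0.17] F [-0.3 -0.5 -1.1] grip mm 87.0 t 19.1
```

```bash
python3 -m handwheel '[{"xyz":[-0.5,-0.2,-1],"angular":[-0.1,0.5,0.2]},{"xyz":[-0.1,0,-0.6],"angular":[0,0,0]}]' >/dev/null
python3 d.py .547 .2265 .010
python3 -m handwheel '[{"xyz":[0.1,-0.1,-0.6],"angular":[0,0,0]},{"xyz":[0,0,-0.3],"angular":[0,0,0]}]' >/dev/null
python3 d.py .547 .2265 .010
```

```text
d cm [ 0.09  0.05 -1.25] ang [-0.07  0.05 -0.  ] F [ 0.7 -0.2 -0.2] grip mm 86.9 t 19.27
d cm [ 0.09  0.21 -0.15] ang [-0.02 -0.05 -0.01] F [ 0.6 -0.2 -0.4] grip mm 86.8 t 19.43
```

```bash
python3 -m handwheel '[{"xyz":[0.1,0.2,0],"angular":[0,0,0]},{"xyz":[0,0,0],"angular":[0,0,0]},{"xyz":[0,0,0],"angular":[0,0,0]}]' 5.5 20 >/dev/null
python3 d.py .547 .2265 .010
python3 -m handwheel '[{"xyz":[0,0,0],"angular":[0,0,0]},{"xyz":[0,0,0],"angular":[0,0,0]},{"xyz":[0,0,0],"angular":[0,0,0]},{"xyz":[0,0,0],"angular":[0,0,0]}]' >/dev/null
python3 d.py .547 .2265 .010
```

```text
d cm [ 0.04  0.02 -0.02] ang [ 0.   -0.16 -0.01] F [-0.   0.4 -0.1] grip mm 74.4 t 19.68
d cm [-0.02 -0.04 -0.11] ang [-0.03 -0.07 -0.03] F [-0.4 -0.2 -0.1] grip mm 66.6 t 20.02
```

```bash
python3 -m handwheel '[{"xyz":[0,0,0],"angular":[0,0,0]},{"xyz":[0,0,0],"angular":[0,0,0]}]' >/dev/null
python3 d.py .547 .2265 .010
python3 -m handwheel '[{"xyz":[0,0,1],"angular":[0,0,0]},{"xyz":[0,0,3],"angular":[0,0,0]},{"xyz":[0,0,4],"angular":[0,0,0]},{"xyz":[0,0,4],"angular":[0,0,0]},{"xyz":[0,0,4],"angular":[0,0,0]}]' >/dev/null
python3 -m handwheel '[{"xyz":[0,0,3],"angular":[0,0,0]},{"xyz":[0,0,0],"angular":[0,0,0]}]' >/dev/null
python3 d.py .5739 -.303 .023
python3 - <<'E'
from h import *
im=get_image("wrist");cv2.imwrite("pics/p.png",im["pixels"])
s=get_state();p=s["position"];M=R.from_rotvec(s["tool_rot"]).as_matrix()
for u in((316,312),): print((M.T@(onz(im,*u,p[2]+.025)-p)).round(4))
E
```

```text
d cm [-0.03 -0.04 -0.13] ang [-0.03 -0.05 -0.03] F [0.4 0.9 0.2] grip mm 66.8 t 20.18
d cm [  3.2  -52.92 -18.76] ang [ 0.03 -0.42 -0.2 ] F [ 1.6  0.7 -1. ] grip mm 66.3 t 20.77
[-0.025  -0.0002  0.0004]
```

View pics/p.png

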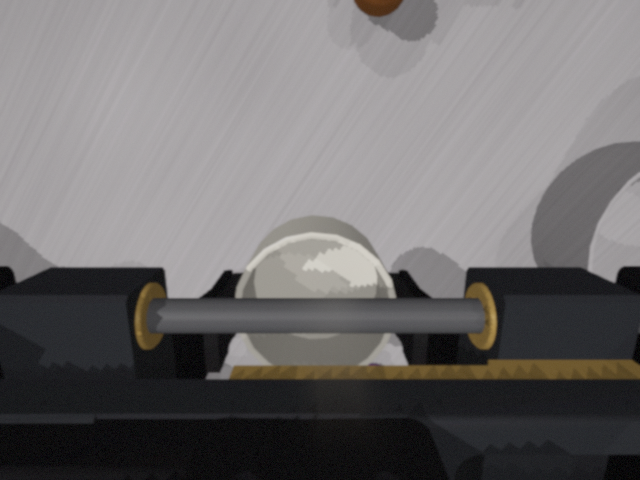

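```bash
python3 -m handwheel '[{"xyz":[0.3,-3.5,0],"angular":[0,0,0]},{"xyz":[0.4,-3.9,0],"angular":[0,0,0]},{"xyz":[0.4,-3.9,0],"angular":[0,0,0]},{"xyz":[0.4,-3.9,0],"angular":[0,0,0]},{"xyz":[0.4,-3.9,0],"angular":[0,0,0]}]' >/dev/null
python3 -m handwheel '[{"xyz":[0.2,-3.9,0],"angular":[0,0,0]},{"xyz":[0.2,-3.9,0],"angular":[0,0,0]},{"xyz":[0.2,-3.9,0],"angular":[0,0,0]},{"xyz":[0.2,-3.9,0],"angular":[0,0,0]},{"xyz":[0.2,-3.9,0],"angular":[0,0,0]}]' >/dev/null
python3 d.py .5742 -.3058 .0232
```

```text
d cm [  1.52 -14.47 -18.03] ang [-0.32 -1.04 -1.79] F [ 1.5 -0.7 -0.4] grip mm 66.3 t 21.65
```

```bash
python3 -m handwheel '[{"xyz":[0.4,-3.9,0],"angular":[-0.3,-1,-1.8]},{"xyz":[0.4,-3.9,0],"angular":[0,0,0]},{"xyz":[0.4,-3.9,0],"angular":[0,0,0]},{"xyz":[0.2,-2,-2],"angular":[0,0,0]},{"xyz":[0,0,-3],"angular":[0,0,0]}]' >/dev/null
python3 d.py .5742 -.3058 .0232
python3 -m handwheel '[{"xyz":[0,0,-3],"angular":[0,0,0]},{"xyz":[0,0,-2],"angular":[0,0,0]},{"xyz":[0,0,0],"angular":[0,0,0]}]' >/dev/null
python3 d.py .5742 -.3058 .0232
```

```text
d cm [  0.48   1.28 -12.9 ] ang [0.48 0.01 0.91] F [ 0.1 -0.5 -0.9] grip mm 66.6 t 22.07
d cm [ 1.17  1.52 -6.72] ang [ 0.11 -0.69  1.28] F [-0.9 -0.6 -1.1] grip mm 66.6 t 22.32
```

```bash
python3 -m handwheel '[{"xyz":[1.1,1.4,-0.5],"angular":[0.1,-0.6,1.2]},{"xyz":[0.2,0.2,-1],"angular":[0,0,0]},{"xyz":[0,0,0],"angular":[0,0,0]}]' >/dev/null
python3 d.py .5742 -.3058 .0232
python3 -m handwheel '[{"xyz":[0,-0.2,-1.5],"angular":[0,0,0]},{"xyz":[0,0,-0.5],"angular":[0,0,0]},{"xyz":[0,0,0],"angular":[0,0,0]}]' >/dev/null
python3 d.py .5742 -.3058 .0232
```

```text
d cm [-0.08 -0.25 -5.01] ang [-0.13 -0.24  0.01] F [-1.  -0.4 -1.1] grip mm 66.7 t 22.57
d cm [-0.34 -0.2  -3.1 ] ang [-0.03 -0.   -0.21] F [-0.6  0.6 -0.5] grip mm 66.4 t 22.82
```

```bash
python3 -m handwheel '[{"xyz":[-0.3,-0.2,-1.2],"angular":[0,0,-0.2]},{"xyz":[0,0,-0.6],"angular":[0,0,0]},{"xyz":[0,0,0],"angular":[0,0,0]}]' >/dev/null
python3 d.py .5742 -.3058 .0232
python3 -m handwheel '[{"xyz":[0,0,-0.5],"angular":[0,0,0]},{"xyz":[0,0,0],"angular":[0,0,0]}]' >/dev/null
python3 d.py .5742 -.3058 .0232
python3 - <<'E'
from h import *
im=get_image("scene");cv2.imwrite("pics/q.png",cv2.resize(im["pixels"][110:230,220:380],None,fx=5,fy=5,interpolation=cv2.INTER_CUBIC))
E
```

```text
d cm [-0.06  0.1  -1.23] ang [0.06 0.07 0.04] F [ 0.1  0.2 -1.2] grip mm 66.4 t 23.07
d cm [-0.    0.15 -0.64] ang [0.06 0.03 0.09] F [-0.9  0.6 -1. ] grip mm 66.5 t 23.23
```

View pics/q.png

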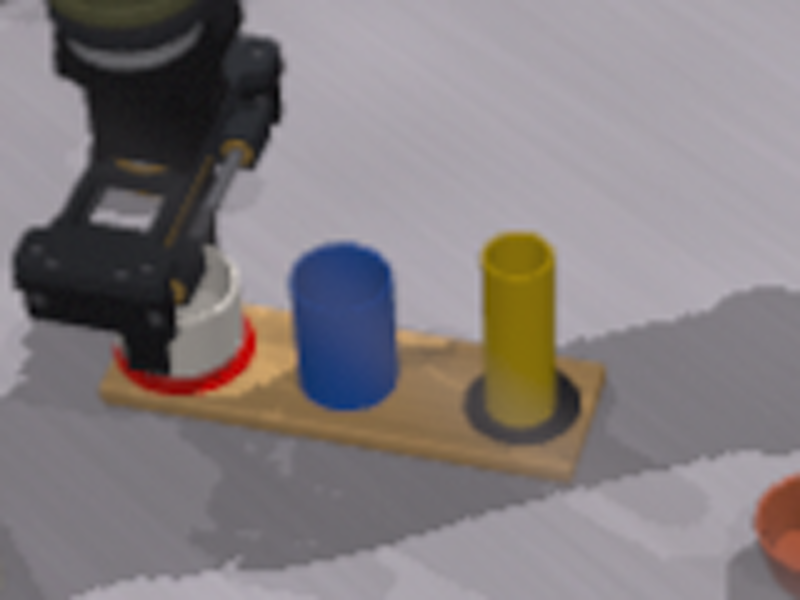

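The white cup hovers about 6 mm over the red disc (crop (190,340)), roughly concentric with it. I'm lowering it.

```bash
python3 -m handwheel '[{"xyz":[0,0.1,-0.4],"angular":[0,0,0]},{"xyz":[0,0,-0.1],"angular":[0,0,0]}]' >/dev/null
python3 d.py .5742 -.3058 .0232
python3 -m handwheel '[{"xyz":[0,0,-0.2],"angular":[0,0,0]}]' >/dev/null
python3 d.py .5742 -.3058 .0232
```

```text
d cm [-0.1   0.1  -0.25] ang [0.13 0.16 0.11] F [ 1.  -0.1 -1.5] grip mm 66.7 t 23.45
d cm [-0.14  0.12 -0.09] ang [0.15 0.2  0.11] F [-0.1  0.1 -0.5] grip mm 66.4 t 23.53
```

```bash
python3 -m handwheel '[{"xyz":[-0.1,0.1,-0.2],"angular":[0,0.1,0]}]' >/dev/null
python3 d.py .5742 -.3058 .0232
python3 -m handwheel '[{"xyz":[0,0,-0.1],"angular":[0,0,0]}]' >/dev/null
python3 d.py .5742 -.3058 .0232
```

```text
d cm [-0.09  0.07  0.09] ang [0.21 0.16 0.12] F [-1.3 -1.1 10.2] grip mm 66.2 t 23.62
d cm [-0.09  0.08  0.08] ang [0.25 0.14 0.11] F [-3.6  1.4 10.6] grip mm 66.5 t 23.7
```

Contact. I'm releasing and going up.

```bash
python3 -m handwheel '[{"xyz":[0,0,0.1],"angular":[0,0,0]},{"xyz":[0,0,0],"angular":[0,0,0]},{"xyz":[0,0,0],"angular":[0,0,0]},{"xyz":[0,0,0],"angular":[0,0,0]},{"xyz":[0,0,0],"angular":[0,0,0]}]' 8.7 >/dev/null
python3 d.py .5742 -.3058 .0232
python3 -m handwheel '[{"xyz":[0,0,1],"angular":[0,0,0]},{"xyz":[0,0,3],"angular":[0,0,0]},{"xyz":[0,0,4],"angular":[0,0,0]},{"xyz":[0,0,4],"angular":[0,0,0]},{"xyz":[0,0,4],"angular":[0,0,0]}]' >/dev/null
python3 -m handwheel '[{"xyz":[1.2,3,2],"angular":[0,0,0]},{"xyz":[1.3,3.5,0],"angular":[0,0,0]},{"xyz":[1.3,3.5,0],"angular":[0,0,0]},{"xyz":[1.3,3.5,0],"angular":[0,0,0]},{"xyz":[1.2,3.5,0],"angular":[0,0,0]}]' 4.5 >/dev/null
python3 d.py .697 -.005 .014
```

```text
d cm [-0.16  0.05 -0.1 ] ang [0.29 0.21 0.09] F [-1.3  0.1  0.1] grip mm 85.8 t 24.12
d cm [  6.37  13.82 -20.46] ang [0.59 0.27 1.41] F [ 1.  -1.1  0.4] grip mm 61.7 t 24.95
```

```bash
python3 -m handwheel '[{"xyz":[3.5,2.2,0],"angular":[0.5,0.3,1.4]},{"xyz":[3.5,2.2,-1],"angular":[0,0,0]},{"xyz":[3,2,-1],"angular":[0,0,0]},{"xyz":[0,0,0],"angular":[0,0,0]},{"xyz":[0,0,0],"angular":[0,0,0]}]' >/dev/null
python3 d.py .697 -.005 .014
python3 - <<'E'
from h import *
im=get_image("wrist");cv2.imwrite("pics/r.png",im["pixels"])
im=get_image("scene");cv2.imwrite("pics/r2.png",cv2.resize(im["pixels"][110:230,220:380],None,fx=5,fy=5,interpolation=cv2.INTER_CUBIC))
im=get_image("top");cv2.imwrite("pics/r3.png",cv2.resize(im["pixels"][190:340,330:490],None,fx=5,fy=5,interpolation=cv2.INTER_CUBIC))
E
```

```text
d cm [ -3.81   5.71 -18.74] ang [-0.23  0.05 -0.96] F [-0.2 -1.2  0.6] grip mm 45.6 t 25.37
```

View pics/r.png

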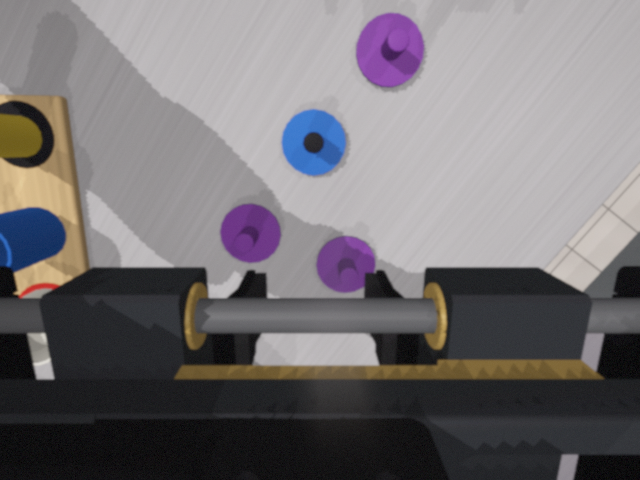

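View pics/r2.png

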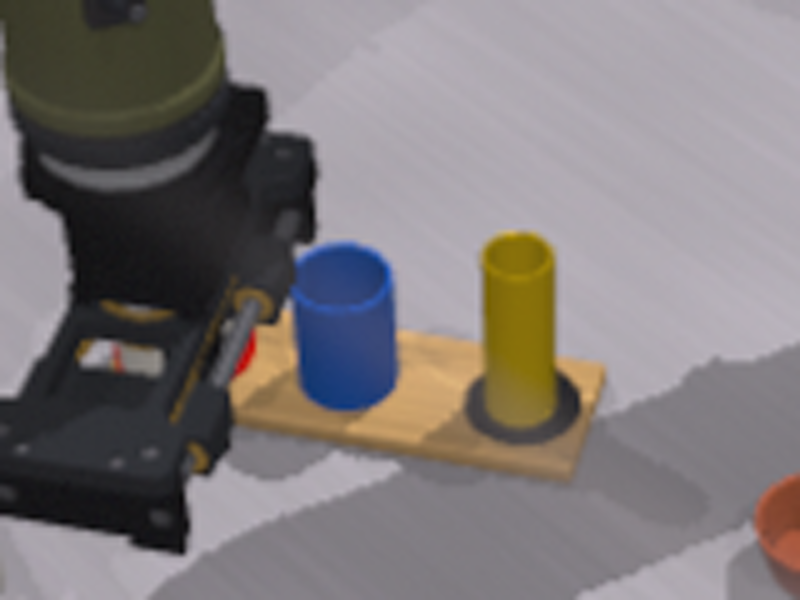

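View pics/r3.png

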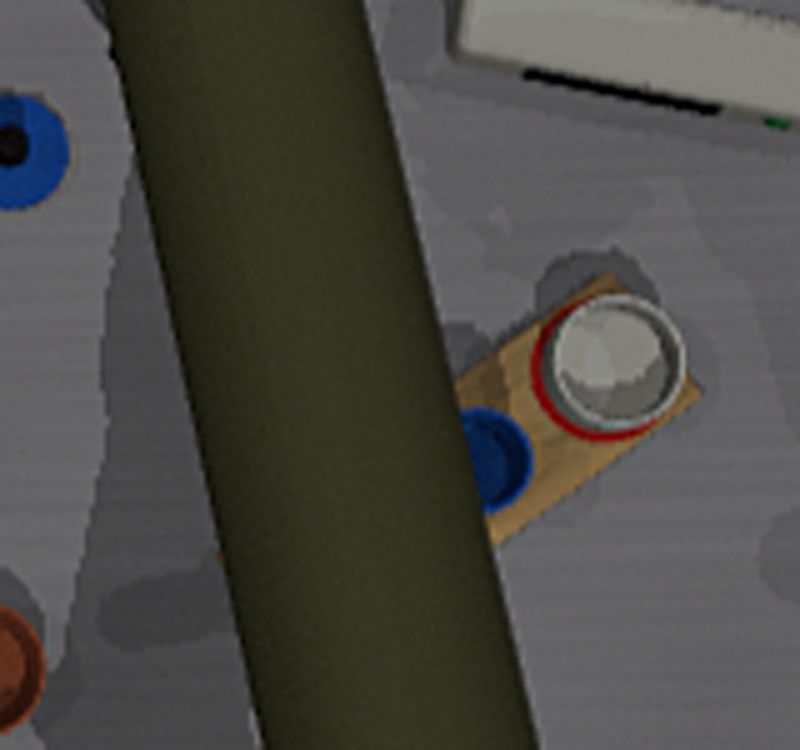

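White sits on the red mark (top crop rim (620,363)). In the wrist view the lid's black knob is at (313,142) and its disc centre at (314,142).

```bash
python3 - <<'E'
from h import *
t=get_image("top");w=get_image("wrist")
print("white",onz(t,453.9,262.5,.048).round(4),"red top (.5739,-.302)")
print("knob",onz(w,313,142,.044).round(4),"disc",onz(w,314,142.5,.010).round(4))
s=get_image("scene");
E
python3 d.py .697 -.005 .014
```

```text
white [ 0.5733 -0.3046  0.048 ] red top (.5739,-.302)
knob [ 0.6931 -0.0104  0.044 ] disc [ 0.6939 -0.0102  0.01  ]
d cm [ -3.69   6.14 -18.89] ang [-0.06  0.14 -0.66] F [-0.  -1.3 -0.1] grip mm 45.1 t 25.67
```

```bash
python3 -m handwheel '[{"xyz":[-1.9,2.9,-2],"angular":[0,0,-0.6]},{"xyz":[-1.9,2.9,-2],"angular":[0,0,0]},{"xyz":[0,0,-3],"angular":[0,0,0]},{"xyz":[0,0,-2],"angular":[0,0,0]},{"xyz":[0,0,0],"angular":[0,0,0]}]' >/dev/null
python3 d.py .6945 -.0075 .014
python3 -m handwheel '[{"xyz":[0,0,0],"angular":[0,0,0]}]' >/dev/null
python3 - <<'E'
from h import *
im=get_image("wrist");cv2.imwrite("pics/s.png",im["pixels"])
E
python3 d.py .6945 -.0075 .014
```

```text
d cm [ -0.     0.78 -10.32] ang [0.25 0.81 0.73] F [-0.7 -0.5 -0.2] grip mm 44.9 t 26.08
d cm [  0.03   0.95 -10.38] ang [0.31 0.79 0.83] F [-1.3 -0.8  0.2] grip mm 45.2 t 26.22
```

View pics/s.png

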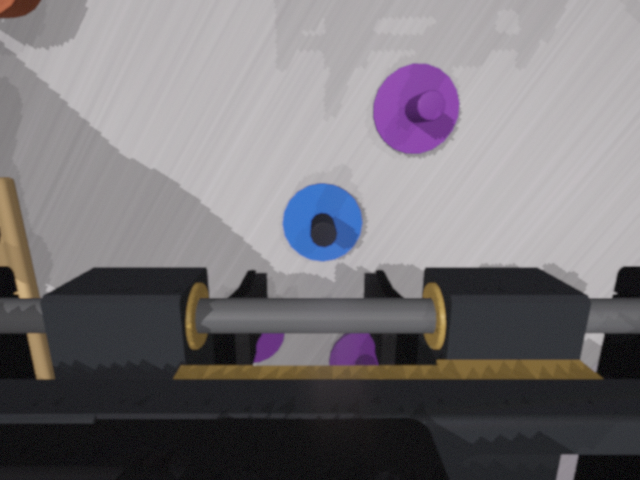

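```bash
python3 - <<'E'
from h import *
w=get_image("wrist")
print("knob",onz(w,323,233,.044).round(4),"disc",onz(w,323,222,.010).round(4))
E
python3 d.py .6945 -.0075 .014
```

```text
knob [ 0.6935 -0.0064  0.044 ] disc [ 0.6943 -0.006   0.01  ]
d cm [ -0.04   0.94 -10.45] ang [0.3  0.88 0.84] F [ 0.7  0.5 -0.4] grip mm 44.8 t 26.27
```

Target is (0.694, -0.006).

```bash
python3 -m handwheel '[{"xyz":[0,1.1,-1],"angular":[0.3,0.9,0.8]},{"xyz":[0,0.2,-2],"angular":[0,0,0]},{"xyz":[0,0,-1],"angular":[0,0,0]},{"xyz":[0,0,0],"angular":[0,0,0]}]' >/dev/null
python3 d.py .694 -.006 .015
python3 -m handwheel '[{"xyz":[-0.1,0.3,-1],"angular":[0,0.2,0.3]},{"xyz":[0,0.1,-0.5],"angular":[0,0,0]},{"xyz":[0,0,0],"angular":[0,0,0]}]' >/dev/null
python3 d.py .694 -.006 .015
```

```text
d cm [-0.56 -0.19 -6.78] ang [-0.04  0.47  0.18] F [-0.5  0.2  0.3] grip mm 45.0 t 26.6
d cm [-0.57 -0.67 -5.26] ang [-0.09  0.31 -0.16] F [-0.5  1.2 -0.5] grip mm 45.2 t 26.85
```

```bash
python3 -m handwheel '[{"xyz":[-0.6,-0.7,-0.6],"angular":[0,0.3,-0.1]},{"xyz":[-0.1,-0.1,-0.6],"angular":[0,0,0]},{"xyz":[0,0,0],"angular":[0,0,0]}]' >/dev/null
python3 d.py .694 -.006 .015
python3 - <<'E'
from h import *
im=get_image("wrist");cv2.imwrite("pics/t.png",im["pixels"])
E
```

```text
d cm [ 0.15  0.15 -4.02] ang [-0.09  0.03 -0.1 ] F [ 0.2 -0.1 -0.9] grip mm 45.0 t 27.1
```

View pics/t.png

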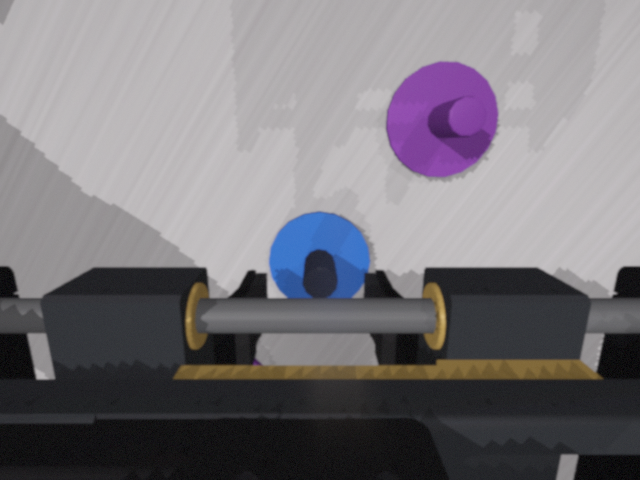

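```bash
python3 - <<'E'
from h import *
w=get_image("wrist")
print("knob",onz(w,320,281,.044).round(4),"disc",onz(w,320,260,.010).round(4))
E
python3 -m handwheel '[{"xyz":[0.2,0.2,-1.2],"angular":[0,0,0]},{"xyz":[0,0,-0.8],"angular":[0,0,0]}]' >/dev/null
python3 d.py .694 -.006 .015
```

```text
knob [ 0.6941 -0.0068  0.044 ] disc [ 0.6943 -0.0063  0.01  ]
d cm [-0.33 -0.02 -2.28] ang [-0.07  0.39 -0.02] F [ 0.2  0.1 -0.6] grip mm 44.8 t 27.37
```

```bash
python3 -m handwheel '[{"xyz":[-0.4,0,-0.9],"angular":[0,0.4,0]},{"xyz":[-0.1,0,-0.5],"angular":[0,0,0]}]' >/dev/null
python3 d.py .694 -.006 .015
python3 -m handwheel '[{"xyz":[0.1,0,-0.4],"angular":[0,0,0]},{"xyz":[0,0,0],"angular":[0,0,0]}]' >/dev/null
python3 d.py .694 -.006 .015
```

```text
d cm [ 0.22 -0.05 -0.65] ang [-0.08 -0.08 -0.04] F [-0.9  0.  -1. ] grip mm 44.7 t 27.53
d cm [ 0.3  -0.07  0.05] ang [-0.09 -0.3  -0.07] F [-0.1 -0.3  0.4] grip mm 45.2 t 27.7
```

```bash
python3 -m handwheel '[{"xyz":[0.3,-0.1,0.2],"angular":[0,-0.3,0]},{"xyz":[0,0,0],"angular":[0,0,0]}]' 0.8 12 >/dev/null
python3 d.py .694 -.006 .015
python3 -m handwheel '[{"xyz":[0,0,0],"angular":[0,0,0]},{"xyz":[0,0,0],"angular":[0,0,0]},{"xyz":[0,0,0],"angular":[0,0,0]},{"xyz":[0,0,0],"angular":[0,0,0]}]' >/dev/null
python3 d.py .694 -.006 .015
```

```text
d cm [-0.    0.02 -0.09] ang [-0.1  -0.03 -0.09] F [-0.6  0.2  0.2] grip mm 38.1 t 27.87
d cm [-0.12  0.02 -0.25] ang [-0.1   0.12 -0.07] F [-0.5  0.7 -1.5] grip mm 17.6 t 28.2
```

```bash
python3 -m handwheel '[{"xyz":[0,0,0],"angular":[0,0,0]},{"xyz":[0,0,0],"angular":[0,0,0]}]' - 15 >/dev/null
python3 d.py .694 -.006 .015
python3 -m handwheel '[{"xyz":[0,0,1],"angular":[0,0,0]},{"xyz":[0,0,3],"angular":[0,0,0]},{"xyz":[0,0,4],"angular":[0,0,0]},{"xyz":[0,0,4],"angular":[0,0,0]},{"xyz":[0,0,4],"angular":[0,0,0]}]' >/dev/null
python3 -m handwheel '[{"xyz":[0,0,2],"angular":[0,0,0]},{"xyz":[0,0,0],"angular":[0,0,0]}]' >/dev/null
python3 d.py .5253 -.229 .0925
python3 - <<'E'
from h import *
im=get_image("wrist");cv2.imwrite("pics/u.png",im["pixels"])
im=get_image("scene");cv2.imwrite("pics/u2.png",cv2.resize(im["pixels"][110:290,220:380],None,fx=3.3,fy=3.3,interpolation=cv2.INTER_CUBIC))
E
```

```text
d cm [-0.13  0.03 -0.28] ang [-0.09  0.14 -0.07] F [ 0.1  0.1 -0.3] grip mm 17.3 t 28.37
d cm [-16.48 -22.32 -11.37] ang [-0.16 -0.23 -0.16] F [0.4 0.9 0.4] grip mm 17.4 t 28.95
```

View pics/u.png

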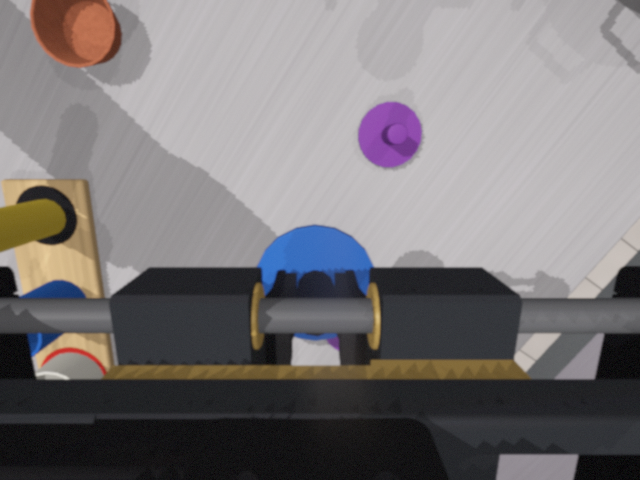

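View pics/u2.png

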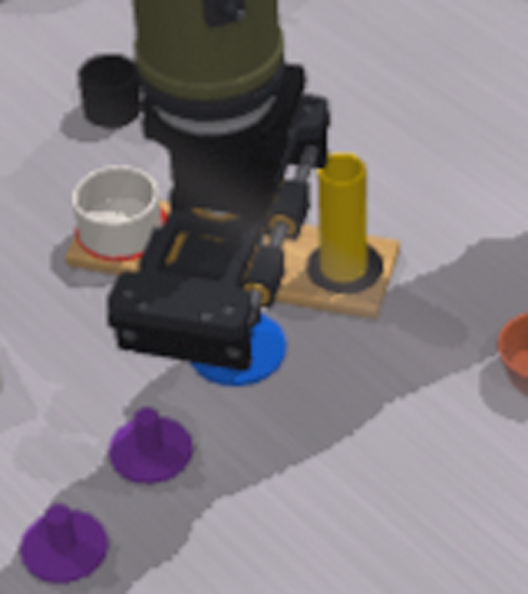

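The lid is held level by its knob (wrist disc centred on about (315,280)), and white stands on the red mark (crop (117,215)). I'm moving over the blue cup.

```bash
python3 -m handwheel '[{"xyz":[-2,-2.7,0],"angular":[0,0,0]},{"xyz":[-2.3,-3.1,0],"angular":[0,0,0]},{"xyz":[-2.3,-3.1,0],"angular":[0,0,0]},{"xyz":[-2.3,-3.1,0],"angular":[0,0,0]},{"xyz":[-2.3,-3.1,0],"angular":[0,0,0]}]' >/dev/null
python3 d.py .5253 -.229 .0925
python3 -m handwheel '[{"xyz":[-2.3,-3.1,0],"angular":[0,0,0]},{"xyz":[-1.5,-2,0],"angular":[0,0,0]},{"xyz":[0,0,0],"angular":[0,0,0]},{"xyz":[0,0,0],"angular":[0,0,0]}]' >/dev/null
python3 d.py .5253 -.229 .0925
```

```text
d cm [-4.45 -8.19 -9.78] ang [-0.93 -1.25 -1.35] F [ 0.1 -1.1  0.1] grip mm 17.2 t 29.47
d cm [ 0.84 -1.84 -8.78] ang [-1.01 -2.33 -0.37] F [-0.2  1.  -1. ] grip mm 17.5 t 29.8
```

```bash
python3 -m handwheel '[{"xyz":[0.8,-1.8,-1],"angular":[-1,-2.3,-0.4]},{"xyz":[0.2,-0.3,-1.5],"angular":[0,0,0]},{"xyz":[0,0,-1],"angular":[0,0,0]},{"xyz":[0,0,0],"angular":[0,0,0]}]' >/dev/null
python3 d.py .5253 -.229 .0925
python3 -m handwheel '[{"xyz":[0.2,-0.3,-0.5],"angular":[0,-0.3,0]},{"xyz":[0,0,-0.5],"angular":[0,0,0]},{"xyz":[0,0,0],"angular":[0,0,0]}]' >/dev/null
python3 d.py .5253 -.229 .0925
```

```text
d cm [-0.08 -0.04 -4.67] ang [-0.28 -0.25 -0.1 ] F [-0.3  0.2 -0.3] grip mm 17.5 t 30.13
d cm [-0.37 -0.14 -3.46] ang [-0.5  -0.04 -0.42] F [-1.3  0.3 -1.2] grip mm 17.3 t 30.38
```

```bash
python3 -m handwheel '[{"xyz":[-0.4,-0.2,-0.8],"angular":[-0.5,0,-0.4]},{"xyz":[0,0,-0.6],"angular":[0,0,0]},{"xyz":[0,0,0],"angular":[0,0,0]}]' >/dev/null
python3 d.py .5253 -.229 .0925
python3 - <<'E'
from h import *
im=get_image("scene");cv2.imwrite("pics/v.png",cv2.resize(im["pixels"][110:230,220:380],None,fx=5,fy=5,interpolation=cv2.INTER_CUBIC))
im=get_image("wrist");cv2.imwrite("pics/v2.png",im["pixels"])
E
```

```text
d cm [-0.04 -0.05 -2.01] ang [ 0.06  0.03 -0.11] F [-0.2 -0.6 -1.2] grip mm 17.5 t 30.63
```

View pics/v.png

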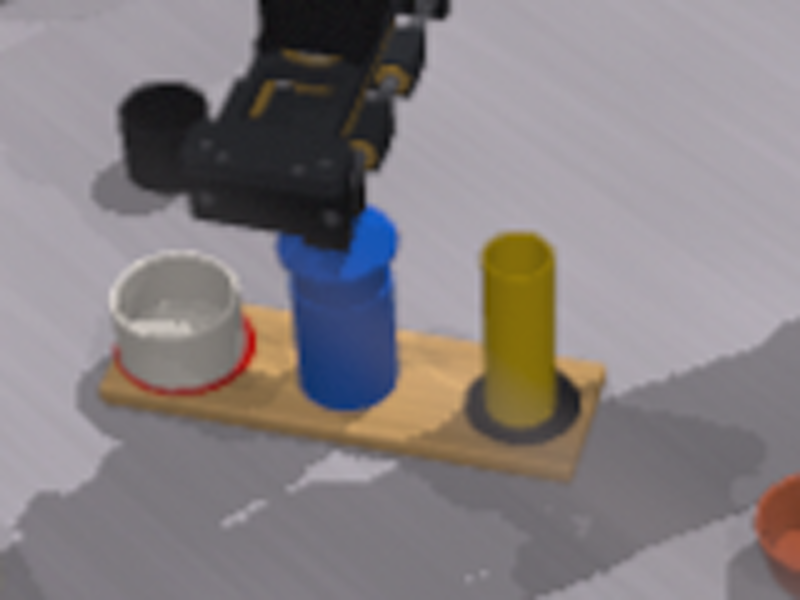

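View pics/v2.png

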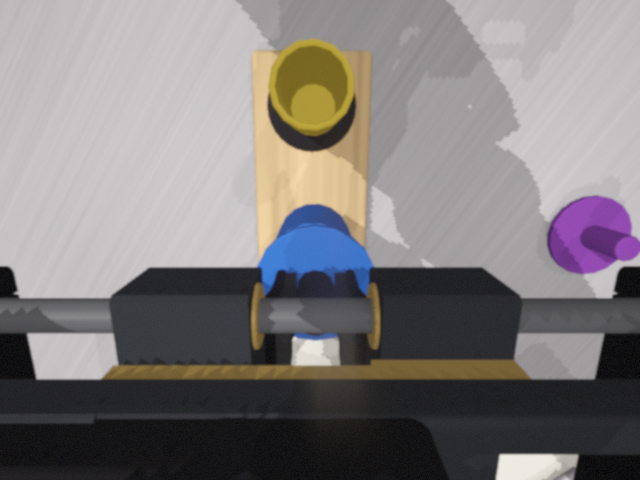

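The lid hangs 20 mm over the cup and is aligned with it in both views (wrist x 315 vs 314, scene 338 vs an expected 339). I'm lowering it.

```bash
python3 -m handwheel '[{"xyz":[0,-0.1,-0.8],"angular":[0,0,-0.1]},{"xyz":[0,0,-0.3],"angular":[0,0,0]}]' >/dev/null
python3 d.py .5253 -.229 .0925
python3 -m handwheel '[{"xyz":[-0.1,0,-0.4],"angular":[0,0,0]},{"xyz":[0,0,-0.1],"angular":[0,0,0]}]' >/dev/null
python3 d.py .5253 -.229 .0925
```

```text
d cm [-0.18  0.13 -1.07] ang [0.17 0.21 0.03] F [-0.5  0.6 -0.5] grip mm 17.6 t 30.9
d cm [-0.05  0.14 -0.47] ang [0.16 0.2  0.04] F [-0.3 -0.3 -0.8] grip mm 17.2 t 31.07
```

```bash
python3 -m handwheel '[{"xyz":[-0.1,0.2,-0.3],"angular":[0.2,0.2,0]}]' >/dev/null
python3 d.py .5253 -.229 .0925
python3 -m handwheel '[{"xyz":[0,0,-0.2],"angular":[0,0,0]}]' >/dev/null
python3 d.py .5253 -.229 .0925
python3 -m handwheel '[{"xyz":[0,0,-0.1],"angular":[0,0,0]}]' >/dev/null
python3 d.py .5253 -.229 .0925
```

```text
d cm [ 0.02 -0.02 -0.18] ang [-0.02  0.03  0.06] F [ 0.7  0.4 -0.3] grip mm 17.5 t 31.15
d cm [ 0.05 -0.06  0.05] ang [-0.06 -0.01  0.06] F [-2.9  2.2 16.6] grip mm 17.4 t 31.23
d cm [ 0.02 -0.05  0.04] ang [-0.03 -0.    0.06] F [-4.7  1.2 13.1] grip mm 17.4 t 31.32
```

Seated at the expected height. I'm relieving the pressure, releasing and going up.

```bash
python3 -m handwheel '[{"xyz":[0,0,0],"angular":[0,0,0]},{"xyz":[0,0,0],"angular":[0,0,0]},{"xyz":[0,0,0],"angular":[0,0,0]},{"xyz":[0,0,0],"angular":[0,0,0]}]' 6 >/dev/null
python3 d.py .5253 -.229 .0925
python3 -m handwheel '[{"xyz":[0,0,1],"angular":[0,0,0]},{"xyz":[0,0,3],"angular":[0,0,0]},{"xyz":[0,0,4],"angular":[0,0,0]},{"xyz":[0,0,4],"angular":[0,0,0]},{"xyz":[0,0,3],"angular":[0,0,0]}]' >/dev/null
python3 -m handwheel '[{"xyz":[1.8,3.5,0],"angular":[0,0,0]},{"xyz":[1.8,3.5,0],"angular":[0,0,0]},{"xyz":[1.8,3.5,0],"angular":[0,0,0]},{"xyz":[1.8,3.5,0],"angular":[0,0,0]},{"xyz":[1.8,3.5,0],"angular":[0,0,0]}]' >/dev/null
python3 -m handwheel '[{"xyz":[1.8,3.5,0],"angular":[0,0,0]},{"xyz":[1.8,3.5,0],"angular":[0,0,0]},{"xyz":[1.8,3.5,0],"angular":[0,0,0]},{"xyz":[0,0,0],"angular":[0,0,0]}]' >/dev/null
python3 - <<'E'
from h import *
st()
im=get_image("scene");cv2.imwrite("pics/w.png",cv2.resize(im["pixels"][110:230,220:380],None,fx=5,fy=5,interpolation=cv2.INTER_CUBIC))
im=get_image("scene");cv2.imwrite("pics/w3.png",im["pixels"])
im=get_image("top");cv2.imwrite("pics/w2.png",cv2.resize(im["pixels"][190:340,330:490],None,fx=5,fy=5,interpolation=cv2.INTER_CUBIC))
E
```

```text
d cm [-0.07 -0.05 -0.05] ang [0.02 0.09 0.05] F [-0.7 -0.3 -0.4] grip mm 36.2 t 31.65
{'time': 32.8167, 'joint_positions': [0.4361, 0.4582, -0.8071, 1.3195, 0.3277, 1.4914, 0.2365], 'position': [0.6687, 0.0601, 0.2594], 'tool_rot': [-0.4534, 1.5168, 0.4514], 'ft_force': [-2.3221, 1.2621, 0.2863], 'grip_width': 0.6887}
```

View pics/w.png

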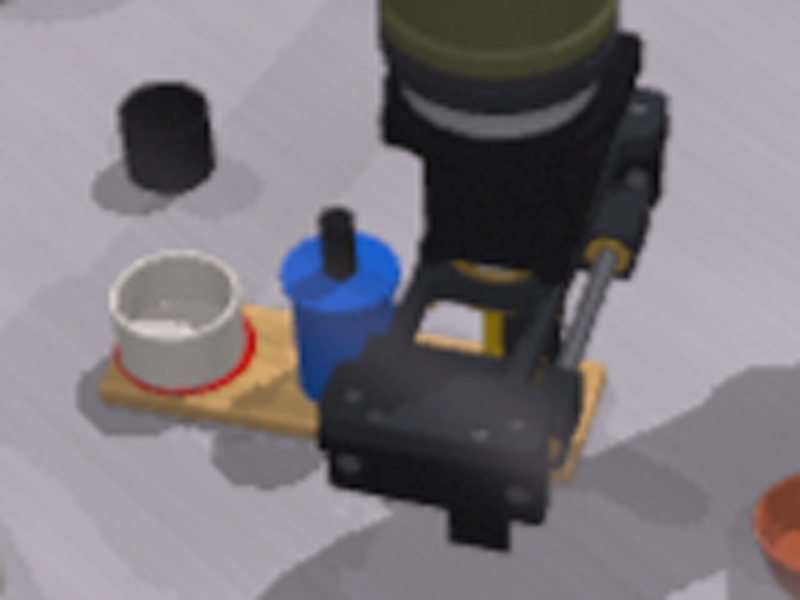

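View pics/w2.png

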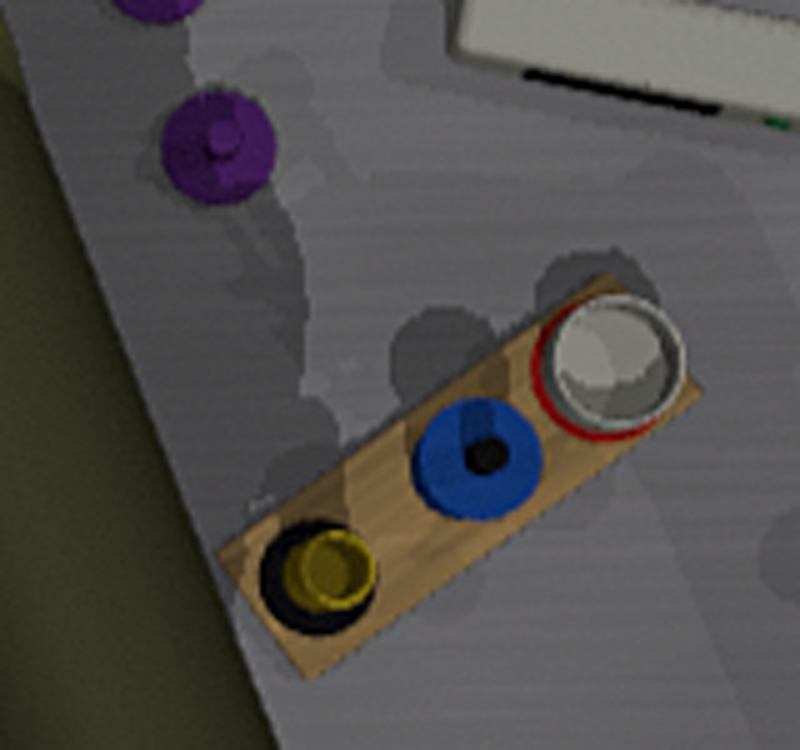

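View pics/w3.png

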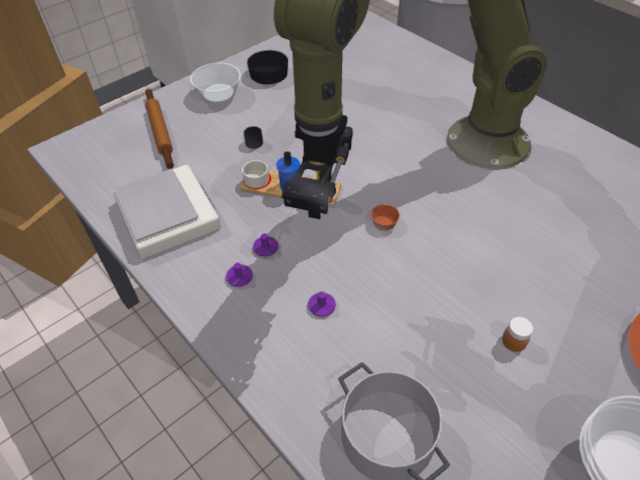

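The lid sits level in the blue cup's mouth: scene crop disc (340,270), knob upright; top crop disc (478,459). The dish (385,217), jar (517,335) and tin (253,137) are unmoved. I'll run one numerical check and hand in.

Run:
```python
from h import *
t=get_image("top");f=lambda x,y:(330+(x+.5)/5-.5,190+(y+.5)/5-.5)
print("disc",onz(t,*f(478,459),.085).round(4),"knob",onz(t,*f(487,455),.119).round(4),"white",onz(t,*f(619,363),.048).round(4),"yellow",onz(t,*f(338,570),.112).round(4))
print(close_job())
```

```text
disc [ 0.5262 -0.2256  0.085 ] knob [ 0.5259 -0.2248  0.119 ] white [ 0.5741 -0.3034  0.048 ] yellow [ 0.4742 -0.1531  0.112 ]
the job is handed in; nothing more can be done
None
```

The three cups are unnested and standing on the board, and the blue lid is on the blue cup. I handed the job in about 33 s into the 120 s limit, with the gripper clear of everything. I placed yellow, then blue, then white, releasing each in turn, and put the lid on only after that.

| Item | Offset from its place (top camera, calibration good to about 2 mm) |
|---|---|
| White cup, red mark | about 1.5–2.5 mm |
| Yellow cup, black mark | about 1 mm |
| Blue cup, midpoint (measured before the lid went on) | about 1.5 mm |
| Lid, blue cup's axis | about 2 mm |

- **Lid:** it made contact within 0.5 mm of the expected seated height. Its disc and knob looked level in both camera views.
- **Bystanders:** the dish, jar and tin look unmoved in the last scene picture; I did not measure them.
- **Disagreements:** the top and scene cameras differ by about 3 mm in y throughout, and I averaged them. The scene view also puts the white cup about 2–3 mm off-centre. I left it there rather than risk another grasp.
- **Not confirmed:** the arm hid most of the yellow cup in the last scene picture, so its final check rests on the top view.

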